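Sort guide carriages by length onto a pallet and bar it

ROBOT

A 6-joint arm with a two-finger parallel gripper is mounted at the origin on the work surface. World frame = base frame: x ahead of the robot, y to its left, z up, the work surface at z = 0. Lengths are in mm, angles in degrees, forces in N, time in s.
With the tool pointing down it reaches from about 300 to 850 mm from the base axis. Payload 4.2 kg.
Tool frame: the origin (TCP) lies at the centre of the arm's flange, where the gripper is bolted on; the fingertips stand 191 mm ahead of it and the grasp point (between the pads) lies 172 mm ahead of it; z points along the fingers, y is the direction in which the jaws open and shut (so a half turn about z gives the same grasp; the last joint's range is limited). The gripper opens to 91 mm and grips with 3 to 60 N. Pads are 32 mm wide; open, the fingers measure 118 mm over their backs; the gripper's body (76 mm by 178 mm) begins 60 mm behind the grasp point.
Start: joints at [-76.776, 18.312, 89.639, -0, 72.044, -1.146], TCP at [142.701, -557.009, 404.776] pointing down, gripper open.
Joint ranges: [-177.97, 177.97], [-48.28, 115.42], [12.27, 149.76], [-77.06, 257.06], [2.81, 150.46], [-146.56, 146.56]. Speed limits (degrees/s): [147.25, 147.25, 180, 180, 180, 180].

INTERFACE

Orientations are given as [roll, pitch, yaw] about the fixed x, y, z axes, in that order (R = Rz(yaw) Ry(pitch) Rx(roll)).
In Python, from workcell import status, vision, ticket gives the robot as it stands.
- The arm moves only by the shell command python3 -m jog 'ROWS' [FORCE]. ROWS is JSON, a list of rows, each a list of 7 numbers: the finger opening in m, from 0 to 0.0912, then the shift along the tool's x, y, z in m, then the turn, a rotation vector about the tool's x, y, z in rad. A call has 1 to 12 rows; each row shifts and turns the commanded pose from where the row before left it, along the tool's axes as they then stand; what a row does not reach is not made up. A row lasts 1/8 s, in which the tool goes at most 62.5 mm and 10.7 degrees, less where a joint would pass 70% of its speed; a pose out of reach is approached as far as the arm can. A call with a gripper value outside its range is refused whole. The fingers move at their own pace and stop on an object; FORCE is the grip in N (left out, the last holds). Time passes only in rows, so rows that do not move let the fingers close. It gives the time, the measured TCP pose, the force and the opening at its end, in the units of the state.
- status.state(): the state, without advancing time (a new reading comes with each control period).
- vision.grab_frame(name): name is "scene" or "top"; returns a dict with "color" (420x560x3 uint8, blue, green, red), "depth" (420x560 float32, mm along the optical axis (not along the pixel's ray), 0 where there is no reading), "fov_y" (degrees; the focal length in pixels is half the picture's height over the tangent of half this angle, whatever the lens; pixels are square), "cx", "cy" (the principal point, pixels), "k1" (the pictures are not rectified: a ray, as slopes to the right and down, at radius r is drawn at 1 + k1 r^2 times it, then the intrinsics apply), "pose" (4x4, takes a point from camera to world coordinates). Camera axes: x right, y down, z forward; pixel columns grow to the right and rows downward; lengths in mm; the calibration is good to about 2 mm. A picture is of the moment at which its call begins.
- ticket.job_done(): hands the job in, once; it reports no verdict.
Trained networks look in the newest picture that a camera, given by its name, has taken for a name from the list of things; names that differ only in an ending like _2 or _b are one class to them, and where a whole thing is asked for, a point or a joint stands for the part that bears it (a point fixed in the world has none). Each returns a list of dicts, best first, with "p" (0 to 1); they miss things now and then, are a little off and sometimes report something else, mostly with a low value. They report only what shows in the picture. A call takes as long as a camera call.
- vision.find_in(camera, label): "location" ([x, y, z] in mm, in world coordinates, good to about 4 mm: the middle of the surface that is visible of it).
- vision.silhouettes(camera, label): "pixels" (420x560 bool, what is visible of it).
The state is a dict: "time_s": time; "qpos": joint angles; "qvel": joint speeds; "effort": joint torques, N m; "ee_pos": TCP position; "ee_rot": TCP orientation; "force": force on the tool from outside, world axes, zero at the start; "torque": the same for the moment, N m; "gripper_width": finger opening in mm.
Only numpy, scipy, OpenCV 4.12 (cv2) and the standard library are available. Lean on these libraries where they do the work, as an engineer would, in place of code of your own. Each camera call takes 0.05 s, during which the arm holds its last target.

TASK

Load the blue pallet for transport: put every loose guide carriage lying on the bench into the row headed by the fixed sample of its own length, each lying flat on the row's floor and square across the row like the sample. When all are in, lay the aluminium retaining bar across the open end of the rows so that it rests in the notches of both uprights. Leave everything else on the bench where it is.

Things in the scene. Friction and masses are not known exactly. Their poses are not given: they have to be found in the camera images.
- pallet: Blue plastic transport pallet, fixed to the bench, 176 (its x) x 285 (its y) x 8 mm thick. Origin: centre of its underside, z up. Two rows run along its y at x = +41 and -41 mm, with a fixed sample carriage at the +y end of each. Beyond their open -y end, at y = -130 mm, two aluminium uprights (12 mm thick, centred at x = -94 and +94 mm, 42 mm high) carry notches for the bar.
- row_far (a point): Middle of the row at pallet x = +41 mm, on the pallet's top face (8 mm above the bench). Axes as the pallet's: y along the row, towards the sample, whose centre is at y = +118 mm. The row is 76 mm wide between ribs 6 mm wide and 6 mm high. Three carriages fit with room for fingers at y = +60, +2 and -56 mm.
- row_near (a point): The same for the row at pallet x = -41 mm.
- notches (a point): Midway between the two uprights' notches, at the height of the notch floors (28 mm above the bench). Axes as the pallet's: the bar lies along x. Each notch is 26 mm wide (along y) and 14 mm deep; the outer faces of the uprights are 200 mm apart, the inner faces 176 mm apart.
- master_long: Fixed sample block: a long carriage, 64 x 30 x 26 mm, screwed down across the head of one of the two rows (which one varies). Origin at its centre (21 mm above the bench), x along its length = across the row, y along the row; the free part of its row lies to its -y.
- master_short: Fixed sample block: a short carriage, 42 x 30 x 26 mm, at the head of the other row. Origin and axes as for master_long.
- bar: Loose retaining bar, plain aluminium, square section: 220 x 16 x 16 mm, 0.15 kg. Origin at its centre, x along its length. Lies on the bench at the start, at the right-hand side.
- long_1: Loose long linear-guide carriage: steel block with black ends, 64 mm long (its x), 30 mm wide (y), 26 mm high (z), about 0.24 kg. Origin at its centre. May be absent.
- short_1: Loose short linear-guide carriage: steel block with black ends, 42 mm long (its x), 30 mm wide (y), 26 mm high (z), about 0.17 kg. Origin at its centre. May be absent.
- long_2: Loose long linear-guide carriage: steel block with black ends, 64 mm long (its x), 30 mm wide (y), 26 mm high (z), about 0.24 kg. Origin at its centre. May be absent.
- short_2: Loose short linear-guide carriage: steel block with black ends, 42 mm long (its x), 30 mm wide (y), 26 mm high (z), about 0.17 kg. Origin at its centre. May be absent.
- long_3: Loose long linear-guide carriage: steel block with black ends, 64 mm long (its x), 30 mm wide (y), 26 mm high (z), about 0.24 kg. Origin at its centre. May be absent.
- short_3: Loose short linear-guide carriage: steel block with black ends, 42 mm long (its x), 30 mm wide (y), 26 mm high (z), about 0.17 kg. Origin at its centre. May be absent.
- grease_tin: Bystander: squat grey tin, 38 mm across, 28 mm high, among the carriages. Leave alone.
- end_cap: Bystander: small yellow plastic block 34 x 24 x 18 mm, among the carriages. Leave alone.
- screwdriver: Bystander: screwdriver lying beyond the carriages. Leave alone.
- glue_jar: Bystander: amber glass jar with black cap, 52 mm across, 60 mm high. Leave alone.
- red_block: Bystander: red plastic block 50 x 30 x 30 mm beside the jar. Leave alone.
- brush: Bystander: brush lying beyond the pallet. Leave alone.

How it is judged (in metres and radians):
On the way, in this order (a step that is already met when the one before it is completed fails the run):
1. every carriage that is present lies in the row of the sample of its length, flat and square across it (x of long_1 in the frame of master_long between -0.02 and 0.02 m and y of long_1 in the frame of master_long between -0.215 and -0.025 m and z of long_1 in the frame of master_long between -0.006 and 0.006 m and angle between the x axis of each of long_1, long_2, long_3 and the x axis of master_long, either way round below 0.25 rad and angle between long_1's own x axis and vertical between 1.51 and 1.63 rad and linear speed of each of long_1, short_1, long_2, short_2, long_3, short_3 below 0.02 m/s and x of short_1 in the frame of master_short between -0.02 and 0.02 m and y of short_1 in the frame of master_short between -0.215 and -0.025 m and z of short_1 in the frame of master_short between -0.006 and 0.006 m and angle between the x axis of each of short_1, short_2, short_3 and the x axis of master_short, either way round below 0.25 rad and angle between short_1's own x axis and vertical between 1.51 and 1.63 rad and x of long_2 in the frame of master_long between -0.02 and 0.02 m and y of long_2 in the frame of master_long between -0.215 and -0.025 m and z of long_2 in the frame of master_long between -0.006 and 0.006 m and angle between long_2's own x axis and vertical between 1.51 and 1.63 rad and x of short_2 in the frame of master_short between -0.02 and 0.02 m and y of short_2 in the frame of master_short between -0.215 and -0.025 m and z of short_2 in the frame of master_short between -0.006 and 0.006 m and angle between short_2's own x axis and vertical between 1.51 and 1.63 rad and x of long_3 in the frame of master_long between -0.02 and 0.02 m and y of long_3 in the frame of master_long between -0.215 and -0.025 m and z of long_3 in the frame of master_long between -0.006 and 0.006 m and angle between long_3's own x axis and vertical between 1.51 and 1.63 rad and x of short_3 in the frame of master_short between -0.02 and 0.02 m and y of short_3 in the frame of master_short between -0.215 and -0.025 m and z of short_3 in the frame of master_short between -0.006 and 0.006 m and angle between short_3's own x axis and vertical between 1.51 and 1.63 rad), for 0.2 s.
2. the retaining bar rests in the notches of both uprights (x of bar in the frame of notches between -0.015 and 0.015 m and y of bar in the frame of notches between -0.008 and 0.008 m and z of bar in the frame of notches between 0.003 and 0.013 m and angle between the x axis of bar and the x axis of notches, either way round below 0.08 rad and linear speed of bar below 0.02 m/s), for 0.2 s.
At the end, for the whole second after the job is handed in: Carriages in the row of their own length: within 20 mm of its middle, 25-215 mm from the master, on the floor, level to 0.06 rad, square to 0.25 rad. Bar centred in both notches within 15 mm along, 8 mm across, 5 mm in height, 0.08 rad. All at rest (all of step 1 and all of step 2); the robot touches nothing.
It fails at once if a bystander is moved by more than 6 cm (distance of any of grease_tin, end_cap, screwdriver, glue_jar, red_block, brush from where it was at the start of the episode above 0.06 m).
Of long_1, short_1, long_2, short_2, long_3, short_3 only 4 to 6 are there at a start; the rules pass over those that are not, and their reading is None.
At some moment in a run one of long_1, short_1, long_2, short_2, long_3, short_3 may be knocked a few centimetres aside while the robot is not near it.
Once in a run the grip may slacken for a moment while it holds something.
It also fails if it takes over 210 s, if anything falls off the work surface, if the arm or the gripper's body presses on something with over 40 N, if the wrist force passes 120 N, or if a joint passes its speed limit or range.

## Working session

There is one attempt and no reset: what is moved stays moved. The work goes in short steps, Python scripts to look and compute and a shell command to move; the robot and the scene stay as the last step left them, time stands still between calls to the robot, and variables do not carry over. Pictures are saved under pics/ and viewed, and the job is handed in when it is done.

```bash
ls; mkdir -p pics; python3 - <<'E'
from workcell import status, vision
import cv2
print(status.state())
for n in ("scene","top"):
    f=vision.grab_frame(n); cv2.imwrite(f"pics/{n}0.png",f["color"])
    print(n,f["fov_y"],f["cx"],f["cy"],f["k1"],f["pose"].round(3).tolist() if hasattr(f["pose"],"round") else f["pose"])
E
```

```text
pics
{'time_s': 0.0, 'qpos': array([-7.67761249e+01,  1.83504065e+01,  8.97082199e+01, -2.09305558e-03,
        7.20415092e+01, -1.14522717e+00]), 'qvel': array([-0.04083742, -0.03858796, -0.01736583, -0.00900709, -0.04427924,
       -0.00191215]), 'effort': array([-1.53128422e-03, -4.12472391e+01, -2.31979913e+01,  7.24928523e-02,
        4.58385469e-02, -1.66860214e-04]), 'ee_pos': array([ 142.65850309, -556.83984564,  403.9200608 ]), 'ee_rot': array([-1.79899845e+02, -1.18201305e-05,  1.43697494e+01]), 'force': array([ 0.25146292, -0.45658594,  0.28214487]), 'torque': array([-0.02003753, -0.00694104, -0.06096774]), 'gripper_width': 91.11422440833597}
scene 56.38067137417447 281.1065103393627 204.07687817369538 -0.05171802790219915 [[0.791, 0.416, -0.449, 973.648], [0.612, -0.511, 0.604, -519.514], [0.021, -0.752, -0.659, 627.902], [0.0, 0.0, 0.0, 1.0]]
top 50.42315034573409 276.5201642047845 214.30003305603765 -0.012679399950979066 [[0.007, -0.999, 0.053, 512.523], [-1.0, -0.007, 0.006, -24.819], [-0.005, -0.053, -0.999, 1250.359], [0.0, 0.0, 0.0, 1.0]]
```

View pics/scene0.png

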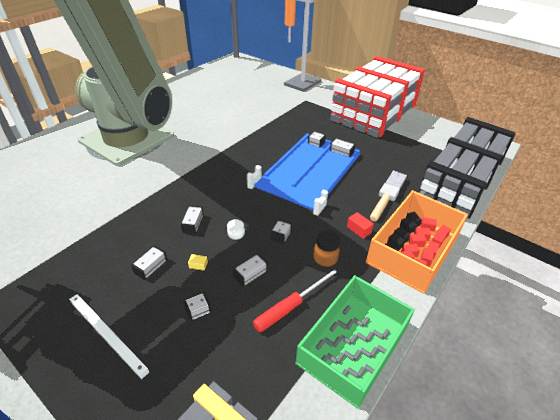

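View pics/top0.png

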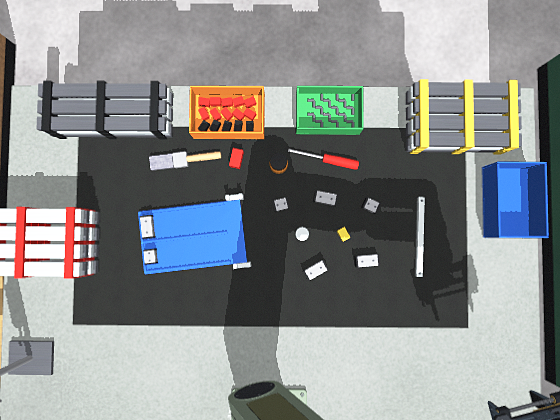

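```bash
cat > h.py <<'E'
import numpy as np, cv2
from workcell import status, vision
def cloud(f):
    d=f["depth"]; H,W=d.shape; F=H/2/np.tan(np.radians(f["fov_y"])/2)
    v,u=np.mgrid[0:H,0:W]
    K=np.array([[F,0,f["cx"]],[0,F,f["cy"]],[0,0,1]])
    p=np.stack([u,v],-1).reshape(-1,1,2).astype(np.float64)
    n=cv2.undistortPoints(p,K,np.array([f["k1"],0,0,0,0.])).reshape(H,W,2)
    c=np.concatenate([n*d[...,None],d[...,None]],-1)
    P=np.asarray(f["pose"]); w=c@P[:3,:3].T+P[:3,3]; w[d<=0]=np.nan
    return w
def rects(w,zlo,zhi,box,minpx=20):
    x0,x1,y0,y1=box
    with np.errstate(invalid='ignore'):
        m=(w[...,2]>zlo)&(w[...,2]<zhi)&(w[...,0]>x0)&(w[...,0]<x1)&(w[...,1]>y0)&(w[...,1]<y1)
    n,l,s,c=cv2.connectedComponentsWithStats(m.astype(np.uint8),connectivity=4)
    out=[]
    for i in range(1,n):
        if s[i,4]<minpx: continue
        p=w[l==i]
        (cx,cy),(a,b),t=cv2.minAreaRect(p[:,:2].astype(np.float32))
        if a<b: a,b=b,a; t+=90
        t=(t+90)%180-90
        out.append((c[i].round(),round(cx,1),round(cy,1),round(a,1),round(b,1),round(t,1),np.nanmedian(p[:,2]).round(1),s[i,4]))
    return out
E
python3 - <<'E'
from h import *
f=vision.grab_frame("top"); w=cloud(f); np.save("w0.npy",w)
for n in ["bar","long_1","short_1","master_long","master_short","pallet","grease_tin","end_cap","red_block","glue_jar"]:
    print(n,[(r["location"] if isinstance(r["location"],list) else np.round(r["location"],0).tolist(),round(r["p"],2)) for r in vision.find_in("top",n)])
print("bench z", np.nanmedian(w[300:310,300:400,2]))
for r in rects(w,8,70,(200,750,-600,400)): print(*r)
print("hi")
for r in rects(w,20,70,(200,750,-600,400)): print(*r)
E
```

```text
bar [([522.8, -415.5, 16.3], 0.98)]
long_1 [([624.1, -153.5, 22.2], 0.8), ([424.7, -125.4, 24.7], 0.79), ([455.3, -267.7, 25.7], 0.68)]
short_1 [([605.3, -275.4, 24.8], 0.52), ([607.0, -28.9, 21.9], 0.52)]
master_long []
master_short [([462.7, 330.5, 33.0], 0.66)]
pallet [([511.5, 204.2, 8.2], 0.83), ([545.2, 341.2, 31.7], 0.16)]
grease_tin [([523.8, -85.3, 28.9], 0.43), ([457.0, -268.1, 26.8], 0.4)]
end_cap [([719.6, -19.1, 60.5], 0.48), ([622.3, -152.3, 20.5], 0.4)]
red_block [([735.2, 97.7, 25.1], 0.64)]
glue_jar [([718.3, -24.9, 61.8], 0.73), ([513.9, 203.3, 10.3], 0.66)]
bench z 0.987438101144221
[178. 160.] 731.4 240.2 200.5 41.0 -83.5 18.1 765
[236. 160.] 730.4 97.1 44.3 30.3 -10.8 29.7 187
[278. 163.] 717.1 -21.9 48.5 47.6 -43.3 59.4 303
[338. 161.] 733.7 -165.5 157.7 26.0 78.0 22.6 370
[488. 201.] 618.7 -594.6 198.8 6.7 0.0 39.4 779
[325. 198.] 624.5 -152.4 64.4 30.2 78.9 26.6 272
[233. 205.] 595.2 107.5 89.0 46.7 -14.8 10.9 230
[281. 204.] 606.0 -29.1 42.2 30.4 -75.6 26.8 176
[371. 205.] 605.4 -278.1 43.0 31.2 65.0 26.6 196
[420. 236.] 520.1 -415.2 219.0 18.8 -2.2 16.6 531

[... 465 characters left out ...]
41.9 26.3 42.1 21.7 52
[235. 159.] 730.6 97.2 44.2 30.0 -11.1 30.1 172
[278. 163.] 717.3 -21.7 48.5 47.0 -43.3 59.6 291
[341. 161.] 727.2 -194.0 99.0 22.7 77.5 24.5 252
[489. 201.] 618.7 -594.6 198.8 6.7 0.0 45.6 637
[326. 198.] 624.6 -152.4 64.4 30.1 79.0 26.7 259
[234. 197.] 624.6 99.5 46.2 12.5 -83.0 30.3 87
[281. 204.] 606.1 -29.1 42.2 30.2 -75.6 26.9 171
[371. 205.] 605.4 -278.2 42.9 31.1 65.5 27.0 176
[147. 227.] 541.3 339.0 64.0 32.8 5.6 33.9 290
[302. 234.] 525.0 -87.4 34.5 33.3 -48.6 28.9 135
[149. 257.] 459.9 328.6 41.6 32.1 5.6 34.1 193
[367. 261.] 452.5 -267.2 65.6 30.3 -85.2 27.1 268
[315. 270.] 425.6 -125.3 63.9 30.5 -59.5 26.9 262
[241. 265.] 438.1 76.2 46.2 11.9 -83.0 31.1 85
```

```bash
cat >> h.py <<'E'
def plan(x,y,z,yaw):
    s=status.state(); p=np.array(s["ee_pos"]); r,pt,c=s["ee_rot"]
    d=(yaw-c+180)%360-180
    t=np.radians(c+d); v=np.array([x,y,z])-p
    sx=v[0]*np.cos(t)+v[1]*np.sin(t); sy=v[0]*np.sin(t)-v[1]*np.cos(t)
    n=max(1,int(np.ceil(abs(d)/10))); m=max(1,int(np.ceil(np.hypot(sx,sy)/45)))
    print(f"t={s['time_s']:.2f} at {p.round(1)} rot {np.round([r,pt,c],2)} w={s['gripper_width']:.1f} F={np.round(s['force'],1)}")
    print(f"tilt fix (world rx,ry deg): {r if abs(r)<90 else r-180*np.sign(r):.2f} {pt:.2f}")
    print(f"turn tool z total {-np.radians(d):.4f} rad: {n} x {-np.radians(d)/n:.4f}")
    print(f"then shift x {sx/1000:.4f} y {sy/1000:.4f} m: {m} x [{sx/m/1000:.4f}, {sy/m/1000:.4f}]; z {-v[2]/1000:.4f}")
def loose():
    w=cloud(vision.grab_frame("top"))
    for r in rects(w,20,70,(380,660,-600,400)): print(*r)
    return w
E
python3 - <<'E'
from h import *
plan(452.5,-267.1,280,95)
E
```

```text
t=0.65 at [ 142.7 -557.   404.8] rot [179.99  -0.    14.37] w=91.1 F=[ 0.  -1.3 -0.2]
tilt fix (world rx,ry deg): -0.01 -0.00
turn tool z total -1.4073 rad: 9 x -0.1564
then shift x 0.2618 y 0.3339 m: 10 x [0.0262, 0.0334]; z 0.1248
```

```bash
python3 -m jog '[[0.06,0,0,0,0,0,-0.156],[0.06,0,0,0,0,0,-0.156],[0.06,0,0,0,0,0,-0.156],[0.06,0,0,0,0,0,-0.156],[0.06,0,0,0,0,0,-0.156],[0.06,0,0,0,0,0,-0.156],[0.06,0,0,0,0,0,-0.156],[0.06,0,0,0,0,0,-0.156],[0.06,0,0,0,0,0,-0.156]]' 40
python3 -m jog '[[0.06,0.026,0.033,0.01,0,0,0],[0.06,0.026,0.033,0.01,0,0,0],[0.06,0.026,0.033,0.01,0,0,0],[0.06,0.026,0.033,0.01,0,0,0],[0.06,0.026,0.033,0.01,0,0,0],[0.06,0.026,0.033,0.01,0,0,0],[0.06,0.026,0.033,0.01,0,0,0],[0.06,0.026,0.033,0.01,0,0,0],[0.06,0.026,0.033,0.01,0,0,0],[0.06,0.026,0.033,0.01,0,0,0],[0.06,0,0,0,0,0,0]]'
python3 - <<'E'
from h import *
plan(452.5,-267.1,194,95)
loose()
E
```

```text
time_s: 1.78
ee_pos: [142.7, -557.0, 404.8]
ee_rot: [-180.0, 0.0, 95.1]
force: [-0.3, -0.1, 0.1]
gripper_width: 60.2
time_s: 3.15
ee_pos: [451.1, -268.6, 304.1]
ee_rot: [-180.0, -0.0, 95.0]
force: [-0.5, -0.4, 0.4]
gripper_width: 60.1
t=3.15 at [ 451.1 -268.6  304.1] rot [-1.7996e+02 -5.0000e-02  9.5030e+01] w=60.1 F=[-0.5 -0.4  0.4]
tilt fix (world rx,ry deg): 0.04 -0.05
turn tool z total 0.0005 rad: 1 x 0.0005
then shift x 0.0014 y 0.0015 m: 1 x [0.0014, 0.0015]; z 0.1101
[489. 211.] 589.5 -593.4 140.4 7.3 0.4 46.1 465
[325. 198.] 624.5 -152.6 64.9 30.6 79.0 26.8 260
[234. 197.] 624.5 99.6 46.1 12.3 -83.5 32.6 85
[281. 204.] 606.1 -29.1 42.2 30.6 -75.5 26.8 170
[371. 205.] 605.5 -278.1 43.0 30.6 65.3 26.7 180
[146. 226.] 540.9 342.1 64.2 37.7 6.0 34.1 291
[302. 234.] 524.9 -87.3 34.9 32.9 -45.5 28.7 135
[149. 257.] 459.8 328.4 41.9 31.8 6.0 34.3 189
[362. 261.] 451.4 -252.3 37.4 30.3 -85.5 27.0 150
[315. 270.] 425.7 -125.2 63.8 30.4 -59.7 27.1 265
[241. 265.] 438.2 76.0 45.9 12.5 -82.5 31.5 83
```

Positioning is accurate. Descend, grip, lift.

```bash
python3 -m jog '[[0.06,0.0014,0.0015,0.03,0,0,0],[0.06,0,0,0.03,0,0,0],[0.06,0,0,0.03,0,0,0],[0.06,0,0,0.012,0,0,0],[0.06,0,0,0.008,0,0,0],[0.02,0,0,0,0,0,0],[0.02,0,0,0,0,0,0],[0.02,0,0,0,0,0,0],[0.02,0,0,0,0,0,0],[0.02,0,0,0,0,0,0]]' 40
python3 -m jog '[[0.02,0,0,-0.02,0,0,0],[0.02,0,0,-0.03,0,0,0],[0.02,0,0,-0.03,0,0,0],[0.02,0,0,0,0,0,0]]' 40
python3 - <<'E'
from h import *
plan(548.3,281.7,274,7.2)
E
```

```text
time_s: 4.45
ee_pos: [451.8, -268.9, 195.6]
ee_rot: [179.9, 0.1, 94.8]
force: [2.5, 0.5, 4.9]
gripper_width: 29.8
time_s: 4.95
ee_pos: [451.2, -268.9, 275.9]
ee_rot: [179.9, 0.1, 94.8]
force: [-0.2, -0.1, -3.4]
gripper_width: 30.0
t=4.95 at [ 451.2 -268.9  275.9] rot [1.7988e+02 1.2000e-01 9.4820e+01] w=30.0 F=[-0.2 -0.1 -3.4]
tilt fix (world rx,ry deg): -0.12 0.12
turn tool z total 1.5293 rad: 9 x 0.1699
then shift x 0.1654 y -0.5341 m: 13 x [0.0127, -0.0411]; z 0.0019
```

```bash
python3 -m jog '[[0.02,0,0,0,0,0,0.17],[0.02,0,0,0,0,0,0.17],[0.02,0,0,0,0,0,0.17],[0.02,0,0,0,0,0,0.17],[0.02,0,0,0,0,0,0.17],[0.02,0,0,0,0,0,0.17],[0.02,0,0,0,0,0,0.17],[0.02,0,0,0,0,0,0.17],[0.02,0,0,0,0,0,0.17]]'
python3 -m jog '[[0.02,0.014,-0.044,0,0,0,0],[0.02,0.014,-0.044,0,0,0,0],[0.02,0.014,-0.044,0,0,0,0],[0.02,0.014,-0.044,0,0,0,0],[0.02,0.014,-0.044,0,0,0,0],[0.02,0.014,-0.044,0,0,0,0],[0.02,0.014,-0.044,0,0,0,0],[0.02,0.014,-0.044,0,0,0,0],[0.02,0.014,-0.044,0,0,0,0],[0.02,0.014,-0.044,0,0,0,0],[0.02,0.014,-0.044,0,0,0,0],[0.02,0.01,-0.045,0,0,0,0]]'
python3 - <<'E'
from h import *
plan(548.3,281.7,204,7.2)
w=loose()
f=vision.grab_frame("scene"); cv2.imwrite("pics/s1.png",f["color"])
E
```

```text
time_s: 6.08
ee_pos: [450.3, -268.3, 272.4]
ee_rot: [-179.8, 0.2, 6.8]
force: [0.4, 0.6, -2.7]
gripper_width: 29.8
time_s: 7.58
ee_pos: [547.6, 277.7, 272.0]
ee_rot: [179.9, 0.2, 7.2]
force: [0.5, -0.0, -2.3]
gripper_width: 29.4
t=7.58 at [547.6 277.7 272. ] rot [179.89   0.24   7.16] w=29.4 F=[ 0.5 -0.  -2.3]
tilt fix (world rx,ry deg): -0.11 0.24
turn tool z total -0.0007 rad: 1 x -0.0007
then shift x 0.0012 y -0.0038 m: 1 x [0.0012, -0.0038]; z 0.0680
[489. 211.] 589.5 -594.3 140.4 6.1 0.1 45.8 446
[326. 198.] 624.6 -152.4 64.9 30.2 79.8 26.5 259
[234. 197.] 624.3 99.5 46.3 12.2 -83.0 31.2 84
[281. 204.] 606.1 -29.1 42.2 30.9 -75.6 26.6 171
[371. 205.] 605.3 -278.2 42.6 30.6 65.2 26.6 175
[302. 234.] 524.9 -87.3 35.1 33.0 -44.7 28.8 136
[315. 270.] 426.0 -125.1 64.0 30.2 -60.0 27.1 265
[241. 265.] 438.3 76.1 46.0 12.0 -82.9 32.2 83
```

View pics/s1.png

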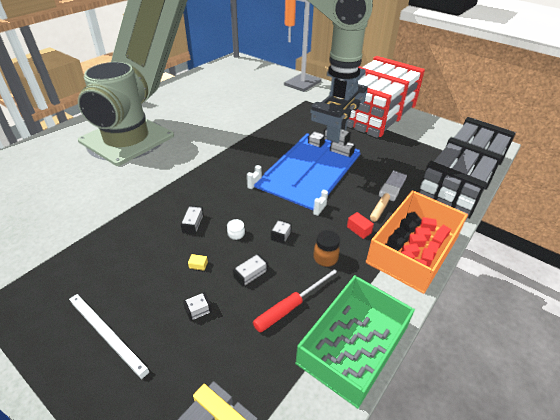

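The carriage hangs in the gripper over the head of the long row, around pixel (343,150). The other four carriages haven't moved. Now lowering.

```bash
python3 -m jog '[[0.02,0.0012,-0.0038,0.03,0,0,0],[0.02,0,0,0.025,0,0,0],[0.02,0,0,0.008,0,0,0],[0.02,0,0,0.003,0,0,0],[0.02,0,0,0.002,0,0,0],[0.02,0,0,0,0,0,0]]'
```

```text
time_s: 8.43
ee_pos: [548.9, 280.4, 207.4]
ee_rot: [-180.0, -0.1, 7.1]
force: [-0.0, -0.1, -1.6]
gripper_width: 30.0
```

```bash
python3 -m jog '[[0.02,0,0,0.0015,0,0,0],[0.02,0,0,0.001,0,0,0],[0.02,0,0,0.001,0,0,0],[0.02,0,0,0,0,0,0]]'
```

```text
time_s: 8.93
ee_pos: [548.7, 280.5, 203.6]
ee_rot: [180.0, -0.0, 7.2]
force: [-0.7, -0.1, 1.5]
gripper_width: 29.6
```

Contact made. Release and lift, then plan for the next piece, E (short).

```bash
python3 -m jog '[[0.044,0,0,0,0,0,0],[0.044,0,0,0,0,0,0],[0.044,0,0,-0.01,0,0,0],[0.044,0,0,-0.03,0,0,0],[0.044,0,0,-0.04,0,0,0]]'
python3 - <<'E'
from h import *
plan(605.4,-278.1,275,65.3)
E
```

```text
time_s: 9.55
ee_pos: [548.5, 280.4, 283.9]
ee_rot: [180.0, 0.1, 7.1]
force: [0.3, 0.5, 0.5]
gripper_width: 43.5
t=9.55 at [548.5 280.4 283.9] rot [1.7997e+02 9.0000e-02 7.1500e+00] w=43.5 F=[0.3 0.5 0.5]
tilt fix (world rx,ry deg): -0.03 0.09
turn tool z total -1.0149 rad: 6 x -0.1692
then shift x -0.4837 y 0.2850 m: 13 x [-0.0372, 0.0219]; z 0.0089
```

```bash
python3 -m jog '[[0.06,0,0,0,0,0,-0.169],[0.06,0,0,0,0,0,-0.169],[0.06,0,0,0,0,0,-0.169],[0.06,0,0,0,0,0,-0.169],[0.06,0,0,0,0,0,-0.169],[0.06,0,0,0,0,0,-0.17]]'
python3 -m jog '[[0.06,-0.04,0.024,0,0,0,0],[0.06,-0.04,0.024,0,0,0,0],[0.06,-0.04,0.024,0,0,0,0],[0.06,-0.04,0.024,0,0,0,0],[0.06,-0.04,0.024,0,0,0,0],[0.06,-0.04,0.024,0,0,0,0],[0.06,-0.04,0.024,0,0,0,0],[0.06,-0.04,0.024,0,0,0,0],[0.06,-0.04,0.024,0,0,0,0],[0.06,-0.04,0.024,0,0,0,0],[0.06,-0.04,0.023,0,0,0,0],[0.06,-0.04,0.022,0,0,0,0]]'
python3 - <<'E'
from h import *
plan(605.4,-278.1,195,65.3)
w=loose()
E
```

```text
time_s: 10.3
ee_pos: [548.7, 280.5, 284.0]
ee_rot: [180.0, -0.0, 65.6]
force: [-0.1, 0.6, 0.0]
gripper_width: 60.1
time_s: 11.8
ee_pos: [607.2, -276.3, 284.1]
ee_rot: [179.9, -0.0, 65.3]
force: [-0.1, -0.7, 0.4]
gripper_width: 60.0
t=11.80 at [ 607.2 -276.3  284.1] rot [179.93  -0.    65.3 ] w=60.0 F=[-0.1 -0.7  0.4]
tilt fix (world rx,ry deg): -0.07 -0.00
turn tool z total -0.0000 rad: 1 x -0.0000
then shift x -0.0024 y -0.0008 m: 1 x [-0.0024, -0.0008]; z 0.0891
[489. 212.] 589.7 -594.7 140.7 6.2 -0.1 46.6 454
[326. 198.] 624.7 -152.3 64.3 30.3 79.1 26.3 260
[234. 197.] 624.5 99.3 45.9 12.1 -82.3 30.5 87
[281. 204.] 606.1 -29.0 42.1 30.6 -75.5 26.8 173
[366. 202.] 612.2 -262.9 30.3 9.4 -22.2 26.9 37
[168. 224.] 548.6 280.5 64.2 31.2 7.8 34.6 288
[147. 227.] 541.2 338.4 64.7 31.3 8.3 34.3 290
[302. 234.] 525.4 -87.6 34.4 34.2 -63.1 28.9 138
[150. 257.] 459.6 329.6 42.1 32.5 7.5 33.9 192
[315. 270.] 426.1 -125.2 64.2 30.2 -59.8 26.8 265
[241. 265.] 438.0 76.1 46.1 12.1 -83.7 31.8 84
```

```bash
python3 -m jog '[[0.06,-0.0024,-0.0008,0.03,0,0,0],[0.06,0,0,0.03,0,0,0],[0.06,0,0,0.017,0,0,0],[0.06,0,0,0.008,0,0,0],[0.06,0,0,0.004,0,0,0],[0.02,0,0,0,0,0,0],[0.02,0,0,0,0,0,0],[0.02,0,0,0,0,0,0],[0.02,0,0,0,0,0,0]]' 40
python3 -m jog '[[0.02,0,0,-0.02,0,0,0],[0.02,0,0,-0.03,0,0,0],[0.02,0,0,-0.03,0,0,0],[0.02,0,0,0,0,0,0]]' 40
python3 - <<'E'
from h import *
plan(466.9,271.4,274,7.2)
E
```

```text
time_s: 12.98
ee_pos: [605.7, -276.7, 194.9]
ee_rot: [179.9, 0.0, 65.3]
force: [1.2, -0.2, 1.2]
gripper_width: 29.6
time_s: 13.48
ee_pos: [605.8, -276.8, 276.5]
ee_rot: [179.7, 0.0, 65.3]
force: [0.5, 0.2, -2.4]
gripper_width: 29.8
t=13.47 at [ 605.8 -276.8  276.5] rot [1.7972e+02 1.0000e-02 6.5300e+01] w=29.8 F=[ 0.5  0.2 -2.4]
tilt fix (world rx,ry deg): -0.28 0.01
turn tool z total 1.0141 rad: 6 x 0.1690
then shift x -0.0691 y -0.5612 m: 13 x [-0.0053, -0.0432]; z 0.0025
```

```bash
python3 -m jog '[[0.02,0,0,0,0,0,0.169],[0.02,0,0,0,0,0,0.169],[0.02,0,0,0,0,0,0.169],[0.02,0,0,0,0,0,0.169],[0.02,0,0,0,0,0,0.169],[0.02,0,0,0,0,0,0.169]]'
python3 -m jog '[[0.02,-0.006,-0.047,0,0,0,0],[0.02,-0.006,-0.047,0,0,0,0],[0.02,-0.006,-0.047,0,0,0,0],[0.02,-0.006,-0.047,0,0,0,0],[0.02,-0.006,-0.047,0,0,0,0],[0.02,-0.006,-0.047,0,0,0,0],[0.02,-0.006,-0.047,0,0,0,0],[0.02,-0.006,-0.047,0,0,0,0],[0.02,-0.006,-0.047,0,0,0,0],[0.02,-0.005,-0.047,0,0,0,0],[0.02,-0.005,-0.047,0,0,0,0],[0.02,-0.005,-0.044,0,0,0,0]]'
python3 - <<'E'
from h import *
plan(466.9,271.4,204,7.2)
w=loose()
E
```

```text
time_s: 14.22
ee_pos: [604.8, -276.3, 271.9]
ee_rot: [-179.9, 0.2, 6.9]
force: [-0.1, -0.5, -0.8]
gripper_width: 29.7
time_s: 15.72
ee_pos: [465.4, 272.6, 272.5]
ee_rot: [179.9, 0.2, 7.2]
force: [-0.1, 0.4, -1.3]
gripper_width: 29.8
t=15.72 at [465.4 272.6 272.5] rot [1.7993e+02 1.6000e-01 7.2200e+00] w=29.8 F=[-0.1  0.4 -1.3]
tilt fix (world rx,ry deg): -0.07 0.16
turn tool z total 0.0004 rad: 1 x 0.0004
then shift x 0.0013 y 0.0014 m: 1 x [0.0013, 0.0014]; z 0.0685
[337. 187.] 653.1 -179.6 63.9 14.3 88.9 26.8 91
[489. 211.] 589.5 -594.8 140.3 6.6 -0.3 45.1 450
[234. 197.] 624.6 99.3 46.0 12.2 -83.3 31.6 85
[281. 204.] 606.1 -29.1 42.1 30.4 -75.5 26.9 171
[168. 224.] 548.6 280.2 64.4 31.6 6.8 34.2 292
[147. 226.] 541.2 339.0 64.7 32.2 7.9 34.0 277
[302. 234.] 524.9 -87.4 34.9 32.9 -44.5 28.8 135
[315. 270.] 425.8 -125.1 63.9 30.3 -59.6 27.2 265
[241. 265.] 438.2 76.1 46.3 11.9 -82.7 31.9 82
```

```bash
sed -i 's/(380,660,/(380,700,/' h.py; python3 -m jog '[[0.02,0.0013,0.0014,0.03,0,0,0],[0.02,0,0,0.025,0,0,0],[0.02,0,0,0.01,0,0,0],[0.02,0,0,0.002,0,0,0],[0.02,0,0,0.0015,0,0,0],[0.02,0,0,0,0,0,0]]'
```

```text
time_s: 16.52
ee_pos: [468.3, 270.2, 206.4]
ee_rot: [-180.0, -0.1, 7.2]
force: [-0.3, 0.6, -0.8]
gripper_width: 29.8
```

```bash
python3 -m jog '[[0.02,0,0,0.0015,0,0,0],[0.02,0,0,0.001,0,0,0],[0.02,0,0,0.001,0,0,0],[0.02,0,0,0,0,0,0]]'
```

```text
time_s: 17.02
ee_pos: [468.0, 270.2, 202.9]
ee_rot: [-180.0, -0.0, 7.2]
force: [-1.0, -1.2, 4.4]
gripper_width: 29.7
```

```bash
python3 -m jog '[[0.044,0,0,0,0,0,0],[0.044,0,0,0,0,0,0],[0.044,0,0,-0.01,0,0,0],[0.044,0,0,-0.03,0,0,0],[0.044,0,0,-0.04,0,0,0]]'
python3 - <<'E'
from h import *
plan(426,-125.1,275,120.3)
loose()
E
```

```text
time_s: 17.65
ee_pos: [467.8, 270.0, 282.8]
ee_rot: [180.0, 0.1, 7.2]
force: [0.4, 0.6, -0.4]
gripper_width: 43.9
t=17.65 at [467.8 270.  282.8] rot [1.7996e+02 1.0000e-01 7.2100e+00] w=43.9 F=[ 0.4  0.6 -0.4]
tilt fix (world rx,ry deg): -0.04 0.10
turn tool z total -1.9739 rad: 12 x -0.1645
then shift x -0.3201 y -0.2355 m: 9 x [-0.0356, -0.0262]; z 0.0078
[278. 170.] 696.7 -21.2 27.7 5.8 -89.3 34.8 38
[489. 204.] 609.5 -594.4 180.4 6.3 -0.5 45.8 578
[336. 183.] 664.5 -181.5 64.6 30.8 79.6 26.7 259
[234. 197.] 624.4 99.3 46.0 11.9 -83.6 31.7 85
[281. 204.] 606.2 -29.0 42.1 30.7 -75.6 26.5 171
[168. 224.] 548.8 280.3 64.5 31.0 7.5 34.1 288
[147. 226.] 541.3 339.1 64.5 32.5 6.4 34.3 278
[302. 234.] 525.4 -87.7 34.1 34.0 -56.0 28.6 136
[315. 270.] 425.8 -125.1 63.8 30.8 -60.0 26.8 266
[241. 265.] 438.2 76.2 46.1 12.0 -82.8 32.1 85
```

```bash
python3 -m jog '[[0.06,0,0,0,0,0,-0.1645],[0.06,0,0,0,0,0,-0.1645],[0.06,0,0,0,0,0,-0.1645],[0.06,0,0,0,0,0,-0.1645],[0.06,0,0,0,0,0,-0.1645],[0.06,0,0,0,0,0,-0.1645],[0.06,0,0,0,0,0,-0.1645],[0.06,0,0,0,0,0,-0.1645],[0.06,0,0,0,0,0,-0.1645],[0.06,0,0,0,0,0,-0.1645],[0.06,0,0,0,0,0,-0.1645],[0.06,0,0,0,0,0,-0.1645]]'
python3 -m jog '[[0.06,-0.0355,-0.026,0,0,0,0],[0.06,-0.0355,-0.026,0,0,0,0],[0.06,-0.0355,-0.026,0,0,0,0],[0.06,-0.0355,-0.026,0,0,0,0],[0.06,-0.0355,-0.026,0,0,0,0],[0.06,-0.0355,-0.026,0,0,0,0],[0.06,-0.0355,-0.026,0,0,0,0],[0.06,-0.0355,-0.026,0,0,0,0],[0.06,-0.0355,-0.026,0,0,0,0]]'
python3 - <<'E'
from h import *
plan(426,-125.1,195,120.3)
loose()
E
```

```text
time_s: 19.2
ee_pos: [468.1, 270.2, 282.7]
ee_rot: [180.0, 0.0, 120.6]
force: [-0.0, -0.1, -1.0]
gripper_width: 60.5
time_s: 20.32
ee_pos: [427.0, -125.2, 282.8]
ee_rot: [179.9, 0.1, 120.3]
force: [0.5, -0.2, -0.6]
gripper_width: 60.1
t=20.32 at [ 427.  -125.2  282.8] rot [1.7994e+02 7.0000e-02 1.2031e+02] w=60.1 F=[ 0.5 -0.2 -0.6]
tilt fix (world rx,ry deg): -0.06 0.07
turn tool z total 0.0001 rad: 1 x 0.0001
then shift x 0.0006 y -0.0008 m: 1 x [0.0006, -0.0008]; z 0.0878
[278. 170.] 696.8 -21.1 27.7 5.7 89.4 35.1 38
[489. 204.] 609.7 -594.1 180.7 6.1 0.2 46.4 590
[336. 183.] 664.9 -181.6 64.7 30.7 80.1 26.6 261
[234. 197.] 624.7 99.5 46.3 12.7 -82.7 31.5 85
[281. 204.] 606.0 -29.1 42.1 30.7 -75.5 26.6 167
[168. 224.] 548.9 280.2 64.4 30.7 7.3 34.3 290
[147. 227.] 541.2 338.5 64.7 31.5 7.7 34.2 289
[302. 234.] 525.4 -87.7 34.3 34.1 -56.8 29.0 137
[171. 255.] 465.4 269.4 42.4 31.2 6.7 34.4 189
[149. 257.] 459.9 330.1 40.9 37.0 1.0 34.0 194
[241. 265.] 438.0 76.1 46.4 12.3 -83.4 31.0 84
```

```bash
python3 -m jog '[[0.06,0.0006,-0.0008,0.03,0,0,0],[0.06,0,0,0.03,0,0,0],[0.06,0,0,0.016,0,0,0],[0.06,0,0,0.008,0,0,0],[0.06,0,0,0.004,0,0,0],[0.02,0,0,0,0,0,0],[0.02,0,0,0,0,0,0],[0.02,0,0,0,0,0,0],[0.02,0,0,0,0,0,0]]' 40
python3 -m jog '[[0.02,0,0,-0.02,0,0,0],[0.02,0,0,-0.03,0,0,0],[0.02,0,0,-0.03,0,0,0],[0.02,0,0,0,0,0,0]]' 40
python3 - <<'E'
from h import *
plan(555.5,223.6,274,7.2)
E
```

```text
time_s: 21.5
ee_pos: [426.4, -123.7, 194.6]
ee_rot: [180.0, 0.0, 120.3]
force: [-0.3, 1.0, 2.4]
gripper_width: 29.3
time_s: 22.0
ee_pos: [426.7, -123.8, 275.5]
ee_rot: [179.8, 0.2, 120.3]
force: [-0.8, -0.9, -3.4]
gripper_width: 29.4
t=22.00 at [ 426.7 -123.8  275.5] rot [179.83   0.19 120.31] w=29.4 F=[-0.8 -0.9 -3.4]
tilt fix (world rx,ry deg): -0.17 0.19
turn tool z total 1.9741 rad: 12 x 0.1645
then shift x 0.1714 y -0.3285 m: 9 x [0.0190, -0.0365]; z 0.0015
```

```bash
python3 -m jog '[[0.02,0,0,0,0,0,0.1645],[0.02,0,0,0,0,0,0.1645],[0.02,0,0,0,0,0,0.1645],[0.02,0,0,0,0,0,0.1645],[0.02,0,0,0,0,0,0.1645],[0.02,0,0,0,0,0,0.1645],[0.02,0,0,0,0,0,0.1645],[0.02,0,0,0,0,0,0.1645],[0.02,0,0,0,0,0,0.1645],[0.02,0,0,0,0,0,0.1645],[0.02,0,0,0,0,0,0.1645],[0.02,0,0,0,0,0,0.1645]]'
python3 -m jog '[[0.02,0.019,-0.0365,0,0,0,0],[0.02,0.019,-0.0365,0,0,0,0],[0.02,0.019,-0.0365,0,0,0,0],[0.02,0.019,-0.0365,0,0,0,0],[0.02,0.019,-0.0365,0,0,0,0],[0.02,0.019,-0.0365,0,0,0,0],[0.02,0.019,-0.0365,0,0,0,0],[0.02,0.019,-0.0365,0,0,0,0],[0.02,0.019,-0.0365,0,0,0,0]]'
python3 - <<'E'
from h import *
plan(555.5,223.6,204,7.2)
f=vision.grab_frame("scene"); cv2.imwrite("pics/s2.png",f["color"])
E
```

```text
time_s: 23.5
ee_pos: [425.5, -123.4, 272.4]
ee_rot: [-179.9, 0.2, 6.9]
force: [0.2, -0.1, -3.0]
gripper_width: 29.6
time_s: 24.62
ee_pos: [554.5, 224.8, 271.6]
ee_rot: [179.9, 0.2, 7.2]
force: [0.7, -0.7, -3.1]
gripper_width: 30.0
t=24.62 at [554.5 224.8 271.6] rot [179.93   0.22   7.22] w=30.0 F=[ 0.7 -0.7 -3.1]
tilt fix (world rx,ry deg): -0.07 0.22
turn tool z total 0.0004 rad: 1 x 0.0004
then shift x 0.0009 y 0.0014 m: 1 x [0.0009, 0.0014]; z 0.0676
```

View pics/s2.png

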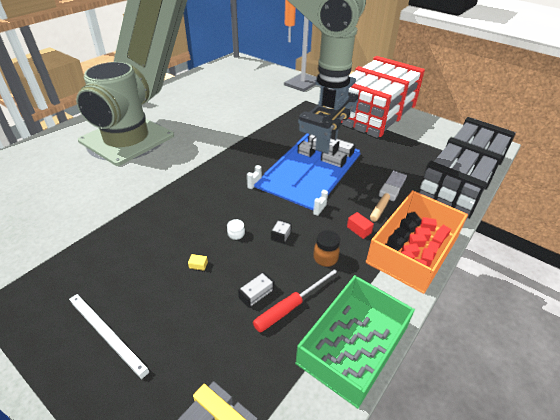

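The second long carriage is held above row pixel (333,155), and A now lies at (256,290), close to the screwdriver. Lowering.

```bash
python3 -m jog '[[0.02,0.0009,0.0014,0.03,0,0,0],[0.02,0,0,0.025,0,0,0],[0.02,0,0,0.009,0,0,0],[0.02,0,0,0.002,0,0,0],[0.02,0,0,0.0015,0,0,0],[0.02,0,0,0,0,0,0]]'
```

```text
time_s: 25.42
ee_pos: [554.5, 221.8, 207.3]
ee_rot: [179.9, 0.3, 7.2]
force: [-5.3, -2.8, 7.0]
gripper_width: 29.7
```

```bash
python3 - <<'E'
from h import *
f=vision.grab_frame("scene"); im=f["color"][100:220,240:380]; cv2.imwrite("pics/s3.png",cv2.resize(im,None,fx=5,fy=5,interpolation=cv2.INTER_CUBIC))
f=vision.grab_frame("top"); im=f["color"][190:280,130:250]; cv2.imwrite("pics/t3.png",cv2.resize(im,None,fx=6,fy=6,interpolation=cv2.INTER_CUBIC))
print(status.state())
E
```

```text
{'time_s': 25.525, 'qpos': array([ 2.07003333e+01,  3.08259867e+01,  1.00900434e+02, -8.30343646e-03,
        4.85352155e+01,  1.03497784e+02]), 'qvel': array([ 0.03524695, -0.00860323, -0.01444129, -0.07586082, -0.1027029 ,
        0.0163899 ]), 'effort': array([-7.67349824e-02, -4.43179035e+01, -1.98940015e+01,  3.27527188e-03,
       -2.37461597e+00,  4.90247319e-02]), 'ee_pos': array([554.44026476, 221.78604045, 207.28233805]), 'ee_rot': array([179.93290564,   0.25296317,   7.20791321]), 'force': array([-5.89548599, -1.62042804,  5.25448077]), 'torque': array([-0.46306949,  1.3929385 ,  0.05927638]), 'gripper_width': 29.977419678858364}
```

View pics/s3.png

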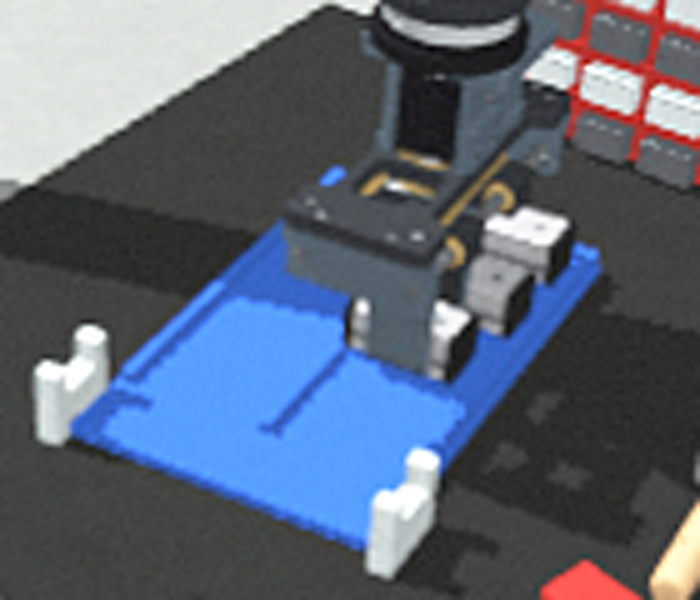

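View pics/t3.png

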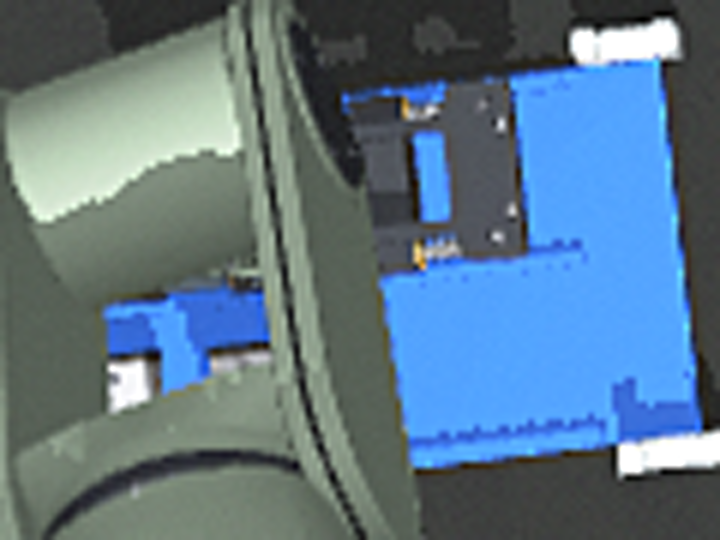

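```bash
python3 - <<'E'
from h import *
f=vision.grab_frame("scene"); w=cloud(f)
c=np.array([515.1,217.,0]);t=np.radians(7.2);R=np.array([[np.cos(t),-np.sin(t),0],[np.sin(t),np.cos(t),0],[0,0,1]])
p=(w-c)@R
# columns through carriage y ~ 2 +-18 in pallet frame, show x,z,y
for v in range(158,178,2):
    print(v,[tuple(p[v,u].round().astype(int)) if np.isfinite(p[v,u]).all() else None for u in range(308,336,3)])
E
```

```text
158 [(np.int64(33), np.int64(-81), np.int64(96)), (np.int64(42), np.int64(-83), np.int64(101)), (np.int64(49), np.int64(-80), np.int64(101)), (np.int64(58), np.int64(-83), np.int64(106)), (np.int64(65), np.int64(-82), np.int64(108)), (np.int64(73), np.int64(-83), np.int64(112)), (np.int64(79), np.int64(-80), np.int64(112)), (np.int64(50), np.int64(13), np.int64(47)), (np.int64(56), np.int64(19), np.int64(46)), (np.int64(55), np.int64(44), np.int64(31))]
160 [(np.int64(-18), np.int64(30), np.int64(6)), (np.int64(9), np.int64(-9), np.int64(39)), (np.int64(50), np.int64(-81), np.int64(96)), (np.int64(57), np.int64(-80), np.int64(98)), (np.int64(65), np.int64(-81), np.int64(102)), (np.int64(72), np.int64(-81), np.int64(105)), (np.int64(79), np.int64(-79), np.int64(106)), (np.int64(50), np.int64(14), np.int64(41)), (np.int64(57), np.int64(18), np.int64(41)), (np.int64(56), np.int64(43), np.int64(26))]
162 [(np.int64(-13), np.int64(21), np.int64(7)), (np.int64(12), np.int64(-15), np.int64(37)), (np.int64(26), np.int64(-27), np.int64(49)), (np.int64(34), np.int64(-27), np.int64(53)), (np.in
[... 2658 characters left out ...]
4(41), np.int64(-14), np.int64(9)), (np.int64(53), np.int64(-24), np.int64(20)), (np.int64(57), np.int64(-13), np.int64(15)), (np.int64(67), np.int64(-17), np.int64(21)), (np.int64(69), np.int64(-2), np.int64(12)), (np.int64(73), np.int64(10), np.int64(7))]
176 [(np.int64(18), np.int64(-40), np.int64(9)), (np.int64(23), np.int64(-32), np.int64(7)), (np.int64(30), np.int64(-27), np.int64(6)), (np.int64(37), np.int64(-25), np.int64(8)), (np.int64(43), np.int64(-19), np.int64(6)), (np.int64(51), np.int64(-16), np.int64(8)), (np.int64(58), np.int64(-13), np.int64(9)), (np.int64(67), np.int64(-15), np.int64(14)), (np.int64(71), np.int64(-5), np.int64(9)), (np.int64(78), np.int64(0), np.int64(8))]
```

```bash
python3 -m jog '[[0.02,0,0,-0.005,0,0,0],[0.02,0,0,0,0,0,0],[0.02,0,0,0,0,0,0]]'; python3 - <<'E'
from h import *
s=status.state(); print(s["force"],s["torque"],s["ee_pos"],s["ee_rot"])
f=vision.grab_frame("scene"); w=cloud(f)
im=f["color"][120:190,280:360]; cv2.imwrite("pics/s4.png",cv2.resize(im,None,fx=9,fy=8.5,interpolation=cv2.INTER_CUBIC))
E
```

```text
time_s: 25.95
ee_pos: [556.0, 222.4, 211.6]
ee_rot: [-180.0, -0.0, 7.2]
force: [-0.1, -0.5, -2.4]
gripper_width: 29.7
[-0.08476316 -0.46540295 -2.37052347] [0.03081417 0.01897165 0.02956872] [555.96635008 222.44816511 211.60302426] [-1.79998308e+02 -3.52318106e-02  7.20321132e+00]
```

View pics/s4.png

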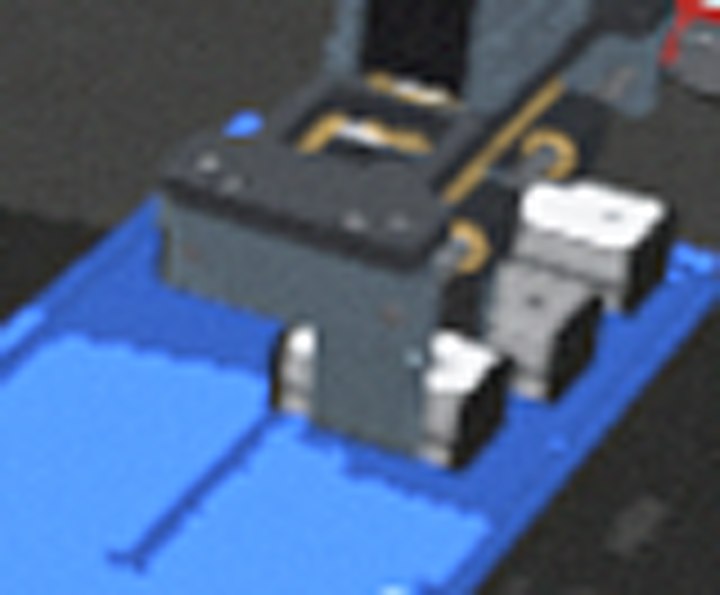

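```bash
python3 - <<'E'
from h import *
f=vision.grab_frame("scene"); w=cloud(f)
c=np.array([515.1,217.,0]);t=np.radians(7.2);R=np.array([[np.cos(t),-np.sin(t),0],[np.sin(t),np.cos(t),0],[0,0,1]])
p=(w-c)@R
g=f["color"]
for v in range(155,178):
    print(v,' '.join(f"{u}:"+("%d,%d,%d/%d"%(*p[v,u].round(),g[v,u,2]) if np.isfinite(p[v,u]).all() else '-') for u in [310,312,314,316, 327,329,331,333,335]))
E
```

```text
155 310:38,-81,106/85 312:42,-78,106/81 314:49,-82,111/87 316:52,-78,110/86 327:80,-80,121/86 329:49,13,57/49 331:53,16,56/49 333:59,16,58/58 335:60,26,53/151
156 310:38,-82,104/85 312:43,-80,105/84 314:48,-79,106/83 316:54,-82,110/86 327:81,-81,119/80 329:46,20,48/48 331:54,14,55/52 333:59,15,56/62 335:52,50,33/162
157 310:38,-79,99/72 312:44,-81,103/77 314:49,-81,105/84 316:55,-83,108/83 327:81,-79,115/78 329:49,15,49/47 331:54,16,50/44 333:59,16,52/67 335:54,45,34/167
158 310:-16,39,8/55 312:43,-80,99/91 314:49,-81,102/133 316:54,-82,104/87 327:81,-78,112/77 329:50,14,47/59 331:55,13,49/41 333:59,19,47/85 335:54,45,30/163
159 310:-14,35,8/49 312:13,-13,46/162 314:17,-7,44/193 316:54,-81,101/81 327:81,-78,109/87 329:49,15,43/166 331:55,15,45/85 333:60,17,46/105 335:56,42,30/160
160 310:-12,31,8/33 312:17,-20,48/199 314:18,-11,43/196 316:31,-26,57/79 327:80,-76,105/106 329:52,10,43/248 331:55,17,41/195 333:60,17,42/129 335:55,45,24/145
161 310:9,-15,39/31 312:15,-16,42/165 314:19,-12,42/172 316:32,-28,55/79 327:81,-78,103/110 329:53,8,42/244 331:58,8,44/248 333:61,15,41/225 335:55,4
[... 1738 characters left out ...]
:20,-21,8/88 314:24,-17,7/88 316:29,-14,7/82 327:59,-13,19/142 329:65,-13,21/136 331:71,-16,25/26 333:72,-3,18/45 335:73,11,9/58
174 310:18,-27,8/88 312:22,-24,7/88 314:27,-23,9/91 316:31,-18,7/87 327:60,-15,17/100 329:66,-14,19/112 331:71,-13,20/33 333:69,8,6/49 335:74,8,8/59
175 310:18,-27,5/89 312:24,-28,7/88 314:29,-27,9/89 316:32,-21,7/91 327:59,-10,10/57 329:62,-2,6/49 331:72,-14,18/45 333:71,2,7/58 335:75,6,7/55
176 310:- 312:26,-31,7/87 314:31,-29,8/89 316:35,-27,8/86 327:59,-10,7/56 329:64,-8,8/54 331:69,-5,8/58 333:73,-3,8/59 335:78,0,8/55
177 310:24,-40,9/90 312:28,-36,8/85 314:31,-30,5/89 316:36,-28,6/87 327:62,-15,8/59 329:65,-10,7/54 331:71,-9,8/54 333:75,-6,8/58 335:80,-5,9/58
```

```bash
python3 - <<'E'
from h import *
w=np.load("w0.npy")
c=np.array([515.1,217.,0]);t=np.radians(7.2);R=np.array([[np.cos(t),-np.sin(t),0],[np.sin(t),np.cos(t),0],[0,0,1]])
p=(w-c)@R; q=p.reshape(-1,3); q=q[np.isfinite(q).all(1)]
m=(abs(q[:,0])<90)&(q[:,1]>-100)&(q[:,1]<90); q=q[m]
b=np.arange(-90,91,4)
for i in range(len(b)-1):
    s=q[(q[:,0]>=b[i])&(q[:,0]<b[i+1])]; print(b[i],s[:,2].mean().round(1),np.percentile(s[:,2],90).round(1),end=' | ')
E
```

```text
-90 5.1 10.3 | -86 13.5 17.4 | -82 12.9 17.7 | -78 8.2 10.9 | -74 8.9 11.6 | -70 8.5 11.6 | -66 8.5 11.0 | -62 9.0 11.8 | -58 8.3 11.5 | -54 8.7 11.5 | -50 8.6 12.1 | -46 8.4 11.2 | -42 9.3 12.7 | -38 8.2 11.1 | -34 8.5 11.6 | -30 8.3 11.4 | -26 8.4 11.5 | -22 8.8 12.0 | -18 8.6 11.4 | -14 8.3 11.1 | -10 8.7 11.9 | -6 10.4 15.3 | -2 14.4 17.4 | 2 10.1 14.7 | 6 8.7 11.2 | 10 8.7 11.1 | 14 8.8 11.9 | 18 8.5 11.3 | 22 8.6 11.2 | 26 8.7 12.2 | 30 8.4 11.3 | 34 8.8 11.5 | 38 8.7 11.7 | 42 8.4 11.3 | 46 8.8 11.7 | 50 8.5 11.3 | 54 8.7 11.7 | 58 8.2 11.4 | 62 8.6 11.5 | 66 8.6 12.0 | 70 8.3 11.4 | 74 8.5 11.5 | 78 12.8 17.0 | 82 13.9 17.8 | 86 4.8 9.9 |
```

```bash
python3 -m jog '[[0.02,0,0,0.002,0,0,0],[0.02,0,0,0.0015,0,0,0],[0.02,0,0,0,0,0,0]]'; python3 -m jog '[[0.02,0,0,0.001,0,0,0],[0.02,0,0,0,0,0,0]]'
```

```text
time_s: 26.42
ee_pos: [555.7, 222.4, 207.9]
ee_rot: [180.0, 0.0, 7.2]
force: [0.2, 0.7, -3.2]
gripper_width: 29.7
time_s: 26.68
ee_pos: [555.7, 222.4, 207.1]
ee_rot: [180.0, 0.0, 7.2]
force: [0.6, -0.6, -3.0]
gripper_width: 30.1
```

```bash
python3 -m jog '[[0.02,0,0,0.0015,0,0,0],[0.02,0,0,0.001,0,0,0],[0.02,0,0,0,0,0,0]]'; python3 -m jog '[[0.02,0,0,0.001,0,0,0],[0.02,0,0,0.0005,0,0,0],[0.02,0,0,0,0,0,0]]'
```

```text
time_s: 27.05
ee_pos: [555.7, 222.4, 204.6]
ee_rot: [180.0, 0.0, 7.2]
force: [-0.3, 0.0, -2.9]
gripper_width: 29.9
time_s: 27.42
ee_pos: [555.7, 222.4, 203.2]
ee_rot: [180.0, -0.0, 7.2]
force: [-0.5, -0.0, -2.7]
gripper_width: 29.8
```

```bash
python3 -m jog '[[0.02,0,0,0.001,0,0,0],[0.02,0,0,0,0,0,0]]'; python3 -m jog '[[0.044,0,0,0,0,0,0],[0.044,0,0,0,0,0,0],[0.044,0,0,0,0,0,0],[0.044,0,0,-0.01,0,0,0],[0.044,0,0,-0.03,0,0,0],[0.044,0,0,-0.04,0,0,0]]'
python3 - <<'E'
from h import *
plan(664.7,-181.5,275,79.8)
E
```

```text
time_s: 27.68
ee_pos: [555.7, 222.4, 203.1]
ee_rot: [180.0, -0.0, 7.2]
force: [-2.6, -0.6, 4.3]
gripper_width: 30.0
time_s: 28.42
ee_pos: [555.5, 222.4, 282.8]
ee_rot: [180.0, 0.1, 7.2]
force: [0.6, 0.4, -0.2]
gripper_width: 43.7
t=28.43 at [555.5 222.4 282.8] rot [1.7997e+02 1.0000e-01 7.2100e+00] w=43.7 F=[ 0.6  0.4 -0.2]
tilt fix (world rx,ry deg): -0.03 0.10
turn tool z total -1.2670 rad: 8 x -0.1584
then shift x -0.3781 y 0.1790 m: 10 x [-0.0378, 0.0179]; z 0.0078
```

```bash
python3 -m jog '[[0.044,0,0,0,0,0,-0.1584],[0.044,0,0,0,0,0,-0.1584],[0.044,0,0,0,0,0,-0.1584],[0.044,0,0,0,0,0,-0.1584],[0.044,0,0,0,0,0,-0.1584],[0.044,0,0,0,0,0,-0.1584],[0.044,0,0,0,0,0,-0.1584],[0.044,0,0,0,0,0,-0.1584]]'
python3 -m jog '[[0.044,-0.038,0.018,0,0,0,0],[0.044,-0.038,0.018,0,0,0,0],[0.044,-0.038,0.018,0,0,0,0],[0.044,-0.038,0.018,0,0,0,0],[0.044,-0.038,0.018,0,0,0,0],[0.044,-0.038,0.018,0,0,0,0],[0.044,-0.038,0.018,0,0,0,0],[0.044,-0.038,0.018,0,0,0,0],[0.044,-0.038,0.018,0,0,0,0],[0.044,-0.036,0.017,0,0,0,0],[0.044,0,0,0,0,0,0]]'
python3 - <<'E'
from h import *
plan(664.7,-181.5,195,79.8)
loose()
E
```

```text
time_s: 29.42
ee_pos: [555.8, 222.5, 282.9]
ee_rot: [180.0, -0.0, 80.1]
force: [-0.9, 0.1, 0.4]
gripper_width: 43.8
time_s: 30.8
ee_pos: [665.4, -184.0, 282.7]
ee_rot: [179.9, 0.0, 79.6]
force: [-0.3, 0.2, 0.4]
gripper_width: 44.1
t=30.80 at [ 665.4 -184.   282.7] rot [1.7991e+02 5.0000e-02 7.9620e+01] w=44.1 F=[-0.3  0.2  0.4]
tilt fix (world rx,ry deg): -0.09 0.05
turn tool z total -0.0031 rad: 1 x -0.0031
then shift x 0.0024 y -0.0011 m: 1 x [0.0024, -0.0011]; z 0.0877
[278. 170.] 696.9 -21.1 27.7 5.8 90.0 35.2 40
[489. 204.] 609.6 -593.9 180.6 6.2 -0.4 45.9 589
[234. 197.] 624.5 99.3 45.9 12.3 -83.1 31.8 85
[281. 204.] 606.2 -29.1 42.3 30.5 -75.3 26.6 168
[168. 224.] 548.8 280.1 64.5 31.7 7.5 34.1 290
[189. 223.] 550.8 221.7 64.2 30.9 6.6 34.1 279
[147. 226.] 541.0 341.8 64.0 37.7 5.6 34.1 295
[302. 234.] 525.4 -87.5 34.4 34.1 -63.1 28.7 136
[171. 255.] 465.4 269.3 42.3 31.8 6.7 34.4 189
[150. 257.] 459.8 328.6 42.0 31.0 6.2 33.9 192
[241. 265.] 438.1 76.0 46.0 12.2 -82.8 31.9 83
```

```bash
python3 -m jog '[[0.044,0.0024,-0.0011,0.03,0,0,0],[0.044,0,0,0.025,0,0,0],[0.044,0,0,0.01,0,0,0],[0.044,0,0,0,0,0,0]]' 40
python3 - <<'E'
from h import *
plan(664.7,-181.5,195,79.8)
E
```

```text
time_s: 31.35
ee_pos: [664.3, -177.9, 217.1]
ee_rot: [-179.9, -0.0, 79.9]
force: [0.1, -0.2, 0.4]
gripper_width: 43.9
t=31.35 at [ 664.3 -177.9  217.1] rot [-1.7995e+02 -1.0000e-02  7.9860e+01] w=43.9 F=[ 0.1 -0.2  0.4]
tilt fix (world rx,ry deg): 0.05 -0.01
turn tool z total 0.0010 rad: 1 x 0.0010
then shift x -0.0034 y 0.0010 m: 1 x [-0.0034, 0.0010]; z 0.0221
```

```bash
python3 -m jog '[[0.044,-0.0034,0.001,0.01,0,0,0],[0.044,0,0,0.008,0,0,0],[0.044,0,0,0.004,0,0,0],[0.044,0,0,0,0,0,0],[0.02,0,0,0,0,0,0],[0.02,0,0,0,0,0,0],[0.02,0,0,0,0,0,0],[0.02,0,0,0,0,0,0]]' 50
python3 -m jog '[[0.02,0,0,-0.02,0,0,0],[0.02,0,0,-0.03,0,0,0],[0.02,0,0,-0.03,0,0,0],[0.02,0,0,0,0,0,0],[0.02,0,0,0,0,0,0]]' 50
python3 - <<'E'
from h import *
plan(562.8,166.6,274,7.2)
E
```

```text
time_s: 32.35
ee_pos: [665.1, -182.3, 195.7]
ee_rot: [179.9, 0.0, 79.8]
force: [1.5, -0.3, 2.2]
gripper_width: 29.3
time_s: 32.98
ee_pos: [664.1, -182.0, 273.6]
ee_rot: [-179.8, -0.0, 79.8]
force: [-0.5, 0.5, -2.6]
gripper_width: 29.7
t=32.98 at [ 664.1 -182.   273.6] rot [-1.7982e+02 -2.0000e-02  7.9810e+01] w=29.7 F=[-0.5  0.5 -2.6]
tilt fix (world rx,ry deg): 0.18 -0.02
turn tool z total 1.2673 rad: 8 x 0.1584
then shift x -0.0568 y -0.3586 m: 9 x [-0.0063, -0.0398]; z -0.0004
```

```bash
python3 -m jog '[[0.02,0,0,0,0,0,0.1584],[0.02,0,0,0,0,0,0.1584],[0.02,0,0,0,0,0,0.1584],[0.02,0,0,0,0,0,0.1584],[0.02,0,0,0,0,0,0.1584],[0.02,0,0,0,0,0,0.1584],[0.02,0,0,0,0,0,0.1584],[0.02,0,0,0,0,0,0.1584]]'
python3 -m jog '[[0.02,-0.0063,-0.0398,0,0,0,0],[0.02,-0.0063,-0.0398,0,0,0,0],[0.02,-0.0063,-0.0398,0,0,0,0],[0.02,-0.0063,-0.0398,0,0,0,0],[0.02,-0.0063,-0.0398,0,0,0,0],[0.02,-0.0063,-0.0398,0,0,0,0],[0.02,-0.0063,-0.0398,0,0,0,0],[0.02,-0.0063,-0.0398,0,0,0,0],[0.02,-0.0063,-0.0398,0,0,0,0],[0.02,0,0,0,0,0,0],[0.02,0,0,0,0,0,0]]'
python3 - <<'E'
from h import *
plan(562.8,166.6,206,7.2)
f=vision.grab_frame("scene"); im=f["color"][100:240,240:400]; cv2.imwrite("pics/s5.png",cv2.resize(im,None,fx=4,fy=4,interpolation=cv2.INTER_CUBIC))
E
```

```text
time_s: 33.98
ee_pos: [664.2, -182.1, 272.6]
ee_rot: [-179.9, 0.2, 6.9]
force: [0.4, -0.1, -2.1]
gripper_width: 29.8
time_s: 35.35
ee_pos: [563.3, 165.8, 273.9]
ee_rot: [179.9, 0.1, 7.2]
force: [0.6, 0.2, -2.3]
gripper_width: 29.4
t=35.35 at [563.3 165.8 273.9] rot [1.7995e+02 1.5000e-01 7.2400e+00] w=29.4 F=[ 0.6  0.2 -2.3]
tilt fix (world rx,ry deg): -0.05 0.15
turn tool z total 0.0007 rad: 1 x 0.0007
then shift x -0.0004 y -0.0009 m: 1 x [-0.0004, -0.0009]; z 0.0679
```

View pics/s5.png

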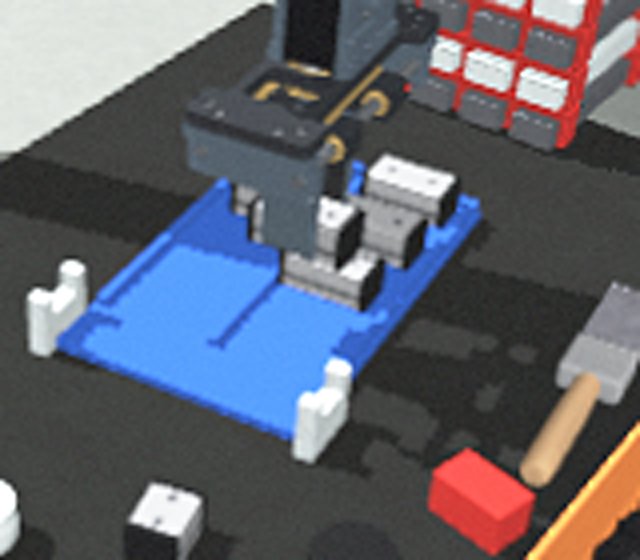

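The third long carriage (crop (290,225)) is held level above the row, with the two placed ones behind it. Lowering in steps.

```bash
python3 -m jog '[[0.02,0,0,0.03,0,0,0],[0.02,0,0,0.025,0,0,0],[0.02,0,0,0.007,0,0,0],[0.02,0,0,0.002,0,0,0],[0.02,0,0,0,0,0,0],[0.02,0,0,0,0,0,0]]'
```

```text
time_s: 36.15
ee_pos: [563.9, 166.0, 212.1]
ee_rot: [-180.0, -0.1, 7.2]
force: [0.0, -0.1, -2.1]
gripper_width: 29.6
```

```bash
python3 -m jog '[[0.02,0,0,0.003,0,0,0],[0.02,0,0,0.003,0,0,0],[0.02,0,0,0.001,0,0,0],[0.02,0,0,0,0,0,0]]'; python3 -m jog '[[0.02,0,0,0.001,0,0,0],[0.02,0,0,0,0,0,0]]'
```

```text
time_s: 36.65
ee_pos: [563.5, 166.0, 204.1]
ee_rot: [180.0, 0.0, 7.2]
force: [0.4, 0.6, -2.2]
gripper_width: 29.7
time_s: 36.9
ee_pos: [563.6, 166.1, 203.6]
ee_rot: [180.0, -0.0, 7.2]
force: [-0.5, 0.6, 1.4]
gripper_width: 29.7
```

```bash
python3 -m jog '[[0.044,0,0,0,0,0,0],[0.044,0,0,0,0,0,0],[0.044,0,0,0,0,0,0],[0.044,0,0,-0.01,0,0,0],[0.044,0,0,-0.03,0,0,0],[0.044,0,0,-0.04,0,0,0],[0.044,0,0,0,0,0,0],[0.044,0,0,0,0,0,0]]'
python3 - <<'E'
from h import *
plan(606.2,-29.1,275,104.5)
E
```

```text
time_s: 37.9
ee_pos: [563.2, 165.9, 283.3]
ee_rot: [180.0, 0.0, 7.2]
force: [0.1, 0.0, -0.5]
gripper_width: 43.6
t=37.90 at [563.2 165.9 283.3] rot [1.7999e+02 2.0000e-02 7.2100e+00] w=43.6 F=[ 0.1  0.  -0.5]
tilt fix (world rx,ry deg): -0.01 0.02
turn tool z total -1.6980 rad: 10 x -0.1698
then shift x -0.1996 y -0.0073 m: 5 x [-0.0399, -0.0015]; z 0.0083
```

```bash
python3 -m jog '[[0.05,0,0,0,0,0,-0.17],[0.05,0,0,0,0,0,-0.17],[0.05,0,0,0,0,0,-0.17],[0.05,0,0,0,0,0,-0.17],[0.05,0,0,0,0,0,-0.17],[0.05,0,0,0,0,0,-0.17],[0.05,0,0,0,0,0,-0.17],[0.05,0,0,0,0,0,-0.17],[0.05,0,0,0,0,0,-0.17],[0.05,0,0,0,0,0,-0.168]]'
python3 -m jog '[[0.05,-0.04,-0.0015,0,0,0,0],[0.05,-0.04,-0.0015,0,0,0,0],[0.05,-0.04,-0.0015,0,0,0,0],[0.05,-0.04,-0.0015,0,0,0,0],[0.05,-0.04,-0.0015,0,0,0,0],[0.05,0,0,0,0,0,0],[0.05,0,0,0,0,0,0]]'
python3 - <<'E'
from h import *
plan(606.2,-29.1,195,104.5)
loose()
E
```

```text
time_s: 39.15
ee_pos: [563.1, 165.9, 281.6]
ee_rot: [-179.8, 0.0, 104.8]
force: [-0.4, 0.6, -0.0]
gripper_width: 50.1
time_s: 40.02
ee_pos: [606.0, -29.2, 282.1]
ee_rot: [-179.9, -0.1, 104.5]
force: [0.4, -0.3, 0.2]
gripper_width: 50.3
t=40.02 at [606.  -29.2 282.1] rot [-1.7987e+02 -7.0000e-02  1.0447e+02] w=50.3 F=[ 0.4 -0.3  0.2]
tilt fix (world rx,ry deg): 0.13 -0.07
turn tool z total -0.0005 rad: 1 x -0.0005
then shift x 0.0000 y 0.0002 m: 1 x [0.0000, 0.0002]; z 0.0871
[489. 204.] 609.4 -594.4 180.2 6.7 -0.2 45.8 591
[234. 197.] 624.4 99.3 45.8 12.0 -83.3 31.6 85
[210. 219.] 562.7 165.7 64.6 30.8 7.1 34.5 279
[168. 224.] 548.8 280.2 64.6 32.2 8.0 34.1 285
[189. 223.] 551.0 221.5 64.6 31.6 7.0 34.3 281
[147. 226.] 541.0 339.1 64.1 32.3 7.1 33.7 292
[298. 237.] 515.9 -77.3 16.5 11.1 0.8 27.9 24
[171. 255.] 465.4 269.6 42.3 31.3 7.2 34.0 187
[150. 257.] 459.8 328.9 42.0 31.9 6.4 34.6 195
[236. 266.] 436.3 90.2 19.0 11.2 88.8 38.5 37
```

```bash
python3 -m jog '[[0.05,0,0,0.03,0,0,0],[0.05,0,0,0.03,0,0,0],[0.05,0,0,0.014,0,0,0],[0.05,0,0,0.008,0,0,0],[0.05,0,0,0.004,0,0,0],[0.05,0,0,0,0,0,0],[0.02,0,0,0,0,0,0],[0.02,0,0,0,0,0,0],[0.02,0,0,0,0,0,0],[0.02,0,0,0,0,0,0]]' 50
python3 -m jog '[[0.02,0,0,-0.02,0,0,0],[0.02,0,0,-0.03,0,0,0],[0.02,0,0,-0.03,0,0,0],[0.02,0,0,0,0,0,0],[0.02,0,0,0,0,0,0]]' 50
python3 - <<'E'
from h import *
plan(474.1,213.4,274,7.2)
E
```

```text
time_s: 41.32
ee_pos: [606.8, -29.5, 197.8]
ee_rot: [179.9, 0.0, 104.5]
force: [1.1, 1.1, 3.3]
gripper_width: 30.0
time_s: 41.95
ee_pos: [605.7, -29.5, 275.8]
ee_rot: [-179.8, -0.0, 104.5]
force: [-0.2, -0.8, -2.0]
gripper_width: 29.7
t=41.95 at [605.7 -29.5 275.8] rot [-1.7984e+02 -4.0000e-02  1.0449e+02] w=29.7 F=[-0.2 -0.8 -2. ]
tilt fix (world rx,ry deg): 0.16 -0.04
turn tool z total 1.6981 rad: 10 x 0.1698
then shift x -0.1001 y -0.2575 m: 7 x [-0.0143, -0.0368]; z 0.0018
```

```bash
python3 -m jog '[[0.02,0,0,0,0,0,0.17],[0.02,0,0,0,0,0,0.17],[0.02,0,0,0,0,0,0.17],[0.02,0,0,0,0,0,0.17],[0.02,0,0,0,0,0,0.17],[0.02,0,0,0,0,0,0.17],[0.02,0,0,0,0,0,0.17],[0.02,0,0,0,0,0,0.17],[0.02,0,0,0,0,0,0.17],[0.02,0,0,0,0,0,0.168]]'
python3 -m jog '[[0.02,-0.0143,-0.0368,0,0,0,0],[0.02,-0.0143,-0.0368,0,0,0,0],[0.02,-0.0143,-0.0368,0,0,0,0],[0.02,-0.0143,-0.0368,0,0,0,0],[0.02,-0.0143,-0.0368,0,0,0,0],[0.02,-0.0143,-0.0368,0,0,0,0],[0.02,-0.0143,-0.0368,0,0,0,0],[0.02,0,0,0,0,0,0],[0.02,0,0,0,0,0,0]]'
python3 - <<'E'
from h import *
plan(474.1,213.4,206,7.2)
E
```

```text
time_s: 43.2
ee_pos: [605.8, -29.5, 274.9]
ee_rot: [-180.0, 0.2, 6.9]
force: [-0.6, -0.0, -1.1]
gripper_width: 29.7
time_s: 44.32
ee_pos: [474.6, 213.2, 276.1]
ee_rot: [179.9, 0.1, 7.2]
force: [0.2, 0.1, -1.7]
gripper_width: 29.7
t=44.33 at [474.6 213.2 276.1] rot [1.7993e+02 1.1000e-01 7.2400e+00] w=29.7 F=[ 0.2  0.1 -1.7]
tilt fix (world rx,ry deg): -0.07 0.11
turn tool z total 0.0007 rad: 1 x 0.0007
then shift x -0.0005 y -0.0003 m: 1 x [-0.0005, -0.0003]; z 0.0701
```

```bash
python3 -m jog '[[0.02,0,0,0.03,0,0,0],[0.02,0,0,0.025,0,0,0],[0.02,0,0,0.008,0,0,0],[0.02,0,0,0.003,0,0,0],[0.02,0,0,0,0,0,0],[0.02,0,0,0,0,0,0]]'; python3 -m jog '[[0.02,0,0,0.002,0,0,0],[0.02,0,0,0,0,0,0]]'
```

```text
time_s: 45.08
ee_pos: [475.1, 213.6, 212.0]
ee_rot: [-180.0, -0.1, 7.2]
force: [-0.2, 0.1, -2.2]
gripper_width: 29.9
time_s: 45.32
ee_pos: [474.7, 213.6, 209.3]
ee_rot: [180.0, -0.0, 7.2]
force: [0.4, -0.4, -1.7]
gripper_width: 29.9
```

```bash
python3 -m jog '[[0.02,0,0,0.002,0,0,0],[0.02,0,0,0.001,0,0,0],[0.02,0,0,0,0,0,0]]'; python3 -m jog '[[0.02,0,0,0.001,0,0,0],[0.02,0,0,0,0,0,0]]'
```

```text
time_s: 45.7
ee_pos: [474.7, 213.5, 206.1]
ee_rot: [180.0, 0.0, 7.2]
force: [0.4, -0.4, -1.8]
gripper_width: 29.5
time_s: 45.95
ee_pos: [474.8, 213.5, 205.8]
ee_rot: [180.0, -0.0, 7.2]
force: [-1.4, -0.0, 4.4]
gripper_width: 29.7
```

```bash
python3 -m jog '[[0.044,0,0,0,0,0,0],[0.044,0,0,0,0,0,0],[0.044,0,0,0,0,0,0],[0.044,0,0,-0.01,0,0,0],[0.044,0,0,-0.03,0,0,0],[0.044,0,0,-0.04,0,0,0],[0.044,0,0,0,0,0,0],[0.044,0,0,0,0,0,0]]'
python3 - <<'E'
from h import *
w=cloud(vision.grab_frame("top"))
for r in rects(w,10,40,(380,660,-480,-340)): print(*r)
m=(w[...,2]>10)&(w[...,0]>380)&(w[...,0]<660)&(w[...,1]>-480)&(w[...,1]<-340)
q=w[m]; print(cv2.fitLine(q[:,:2].astype(np.float32),cv2.DIST_L2,0,.01,.01).ravel(),np.median(q[:,2]))
plan(520.1,-415.2,275,-2.2)
E
```

```text
time_s: 46.95
ee_pos: [474.4, 213.4, 285.2]
ee_rot: [180.0, 0.0, 7.2]
force: [0.4, -0.5, -0.7]
gripper_width: 44.1
[420. 237.] 520.1 -415.3 219.3 18.0 -2.2 16.5 517
[ 9.9914056e-01 -4.1449785e-02  5.1939978e+02 -4.1459180e+02] 16.4907863901916
t=47.00 at [474.3 213.3 284.6] rot [1.7997e+02 9.0000e-02 7.2100e+00] w=44.2 F=[ 0.3  0.5 -0.8]
tilt fix (world rx,ry deg): -0.03 0.09
turn tool z total 0.1642 rad: 1 x 0.1642
then shift x 0.0699 y 0.6263 m: 15 x [0.0047, 0.0418]; z 0.0096
```

```bash
python3 -m jog '[[0.044,0,0,0,0,0,0.164],[0.044,0.005,0.0447,0,0,0,0],[0.044,0.005,0.0447,0,0,0,0],[0.044,0.005,0.0447,0,0,0,0],[0.044,0.005,0.0447,0,0,0,0],[0.044,0.005,0.0447,0,0,0,0],[0.044,0.005,0.0447,0,0,0,0],[0.044,0.005,0.0447,0,0,0,0]]'
python3 -m jog '[[0.044,0.005,0.0447,0,0,0,0],[0.044,0.005,0.0447,0,0,0,0],[0.044,0.005,0.0447,0,0,0,0],[0.044,0.005,0.0447,0,0,0,0],[0.044,0.005,0.0447,0,0,0,0],[0.044,0.005,0.0447,0,0,0,0],[0.044,0.005,0.0447,0,0,0,0],[0.044,0,0,0,0,0,0],[0.044,0,0,0,0,0,0]]'
python3 - <<'E'
from h import *
plan(519.9,-415.1,194,-2.3)
loose()
f=vision.grab_frame("scene"); cv2.imwrite("pics/s6.png",f["color"])
E
```

```text
time_s: 48.0
ee_pos: [497.4, -101.9, 284.0]
ee_rot: [-180.0, 0.1, -2.2]
force: [0.9, 0.6, 0.7]
gripper_width: 44.1
time_s: 49.12
ee_pos: [520.4, -413.9, 283.7]
ee_rot: [-179.9, 0.1, -2.2]
force: [0.8, 0.4, -0.5]
gripper_width: 43.7
t=49.12 at [ 520.4 -413.9  283.7] rot [-1.7986e+02  1.4000e-01 -2.2100e+00] w=43.7 F=[ 0.8  0.4 -0.5]
tilt fix (world rx,ry deg): 0.14 0.14
turn tool z total 0.0016 rad: 1 x 0.0016
then shift x -0.0005 y 0.0012 m: 1 x [-0.0005, 0.0012]; z 0.0897
[278. 170.] 696.3 -22.4 30.4 7.1 89.4 33.4 40
[489. 188.] 646.8 -594.4 106.2 5.5 0.6 48.5 299
[234. 197.] 624.4 99.7 46.4 12.2 -82.7 30.7 86
[210. 219.] 562.6 165.8 64.3 31.1 8.0 34.2 280
[168. 224.] 548.8 280.0 64.4 31.8 7.6 34.1 290
[189. 223.] 551.0 221.8 64.5 31.1 7.7 34.3 280
[147. 226.] 541.2 339.1 64.6 32.8 7.8 34.1 292
[302. 234.] 525.3 -87.6 34.2 34.1 26.4 28.5 137
[192. 252.] 472.9 213.5 42.3 31.6 7.5 34.4 189
[171. 255.] 465.5 269.8 42.1 31.5 7.5 34.3 190
[149. 257.] 459.5 330.8 42.0 36.8 7.1 34.4 195
[241. 265.] 438.1 76.2 46.2 12.1 -82.8 31.4 84
```

View pics/s6.png

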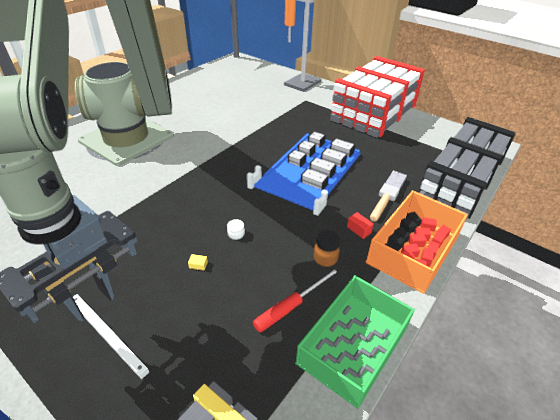

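All five carriages are in their rows: three long at about (315–340,160) and two short at about (297–307,150). The bench between the tin and the screwdriver is clear. Next, grip the bar.

```bash
python3 -m jog '[[0.044,-0.0005,0.0012,0.03,0,0,0.0016],[0.044,0,0,0.03,0,0,0],[0.044,0,0,0.016,0,0,0],[0.044,0,0,0.008,0,0,0],[0.044,0,0,0.004,0,0,0],[0.044,0,0,0,0,0,0],[0.044,0,0,0,0,0,0]]' 50
python3 - <<'E'
from h import *
plan(519.9,-415.1,194,-2.3)
E
```

```text
time_s: 50.1
ee_pos: [520.5, -415.9, 198.1]
ee_rot: [179.9, -0.1, -2.3]
force: [1.4, 0.2, -0.9]
gripper_width: 43.9
t=50.10 at [ 520.5 -415.9  198.1] rot [ 1.7994e+02 -7.0000e-02 -2.2800e+00] w=43.9 F=[ 1.4  0.2 -0.9]
tilt fix (world rx,ry deg): -0.06 -0.07
turn tool z total 0.0003 rad: 1 x 0.0003
then shift x -0.0006 y -0.0008 m: 1 x [-0.0006, -0.0008]; z 0.0041
```

```bash
python3 -m jog '[[0.044,-0.0006,-0.0008,0.003,0,0,0],[0.005,0,0,0,0,0,0],[0.005,0,0,0,0,0,0],[0.005,0,0,0,0,0,0],[0.005,0,0,0,0,0,0],[0.005,0,0,0,0,0,0]]' 50
python3 -m jog '[[0.005,0,0,-0.02,0,0,0],[0.005,0,0,-0.03,0,0,0],[0.005,0,0,-0.03,0,0,0],[0.005,0,0,-0.02,0,0,0],[0.005,0,0,0,0,0,0],[0.005,0,0,0,0,0,0]]' 50
python3 - <<'E'
from h import *
plan(531.4,88,294,7.2)
E
```

```text
time_s: 50.85
ee_pos: [519.7, -414.9, 194.3]
ee_rot: [180.0, -0.0, -2.3]
force: [-0.5, -0.2, -0.2]
gripper_width: 15.9
time_s: 51.6
ee_pos: [519.3, -414.6, 293.0]
ee_rot: [-179.9, 0.1, -2.3]
force: [0.7, 0.1, -1.9]
gripper_width: 15.6
t=51.60 at [ 519.3 -414.6  293. ] rot [-1.7993e+02  1.0000e-01 -2.2800e+00] w=15.6 F=[ 0.7  0.1 -1.9]
tilt fix (world rx,ry deg): 0.07 0.10
turn tool z total -0.1655 rad: 1 x -0.1655
then shift x 0.0750 y -0.4971 m: 12 x [0.0062, -0.0414]; z -0.0010
```

```bash
python3 -m jog '[[0.005,0,0,0,0,0,-0.0828],[0.005,0,0,0,0,0,-0.0828],[0.005,0.0062,-0.0414,0,0,0,0],[0.005,0.0062,-0.0414,0,0,0,0],[0.005,0.0062,-0.0414,0,0,0,0],[0.005,0.0062,-0.0414,0,0,0,0],[0.005,0.0062,-0.0414,0,0,0,0],[0.005,0.0062,-0.0414,0,0,0,0]]'
python3 -m jog '[[0.005,0.0062,-0.0414,0,0,0,0],[0.005,0.0062,-0.0414,0,0,0,0],[0.005,0.0062,-0.0414,0,0,0,0],[0.005,0.0062,-0.0414,0,0,0,0],[0.005,0.0062,-0.0414,0,0,0,0],[0.005,0.0062,-0.0414,0,0,0,0],[0.005,0,0,0,0,0,0],[0.005,0,0,0,0,0,0]]'
python3 - <<'E'
from h import *
plan(531.4,88,240,7.2)
w=cloud(vision.grab_frame("top"))
for r in rects(w,85,125,(380,700,20,160)): print(*r)
f=vision.grab_frame("scene"); im=f["color"][80:260,220:420]; cv2.imwrite("pics/s7.png",cv2.resize(im,None,fx=3,fy=3,interpolation=cv2.INTER_CUBIC))
E
```

```text
time_s: 52.6
ee_pos: [525.0, -162.3, 292.8]
ee_rot: [-179.9, 0.1, 7.2]
force: [0.6, -0.4, -0.8]
gripper_width: 15.3
time_s: 53.6
ee_pos: [530.8, 87.1, 293.2]
ee_rot: [180.0, 0.1, 7.2]
force: [0.5, -0.3, -2.2]
gripper_width: 15.4
t=53.60 at [530.8  87.1 293.2] rot [1.7997e+02 1.3000e-01 7.2400e+00] w=15.4 F=[ 0.5 -0.3 -2.2]
tilt fix (world rx,ry deg): -0.03 0.13
turn tool z total 0.0007 rad: 1 x 0.0007
then shift x 0.0007 y -0.0008 m: 1 x [0.0007, -0.0008]; z 0.0532
[231. 196.] 618.9 98.3 42.5 16.1 7.2 115.0 110
[237. 260.] 454.0 80.0 66.9 10.5 6.8 115.7 109
```

View pics/s7.png

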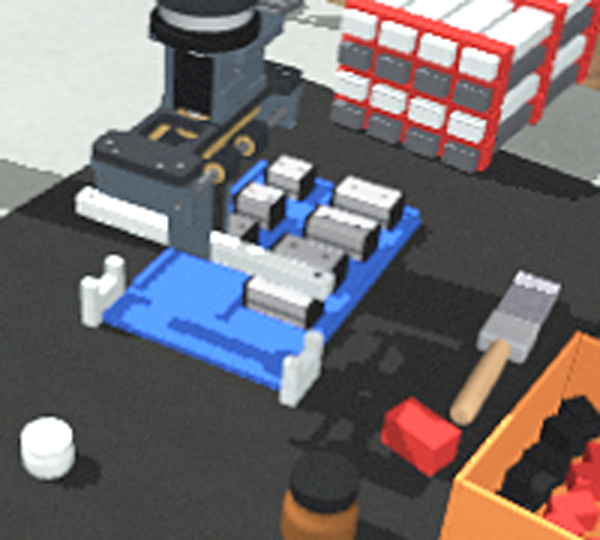

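The bar is held level and parallel to the notch line, above and behind the uprights because of the view angle. Lowering.

```bash
python3 -m jog '[[0.005,0.0005,-0.0008,0.02,0,0,0],[0.005,0,0,0.018,0,0,0],[0.005,0,0,0.01,0,0,0],[0.005,0,0,0,0,0,0],[0.005,0,0,0,0,0,0],[0.005,0,0,0,0,0,0]]'
python3 - <<'E'
from h import *
plan(531.4,88,222.5,7.2)
w=cloud(vision.grab_frame("top"))
for r in rects(w,55,75,(380,700,20,160)): print(*r)
f=vision.grab_frame("scene"); im=f["color"][80:260,220:420]; cv2.imwrite("pics/s8.png",cv2.resize(im,None,fx=3,fy=3,interpolation=cv2.INTER_CUBIC))
E
```

```text
time_s: 54.45
ee_pos: [531.8, 88.2, 246.9]
ee_rot: [180.0, -0.1, 7.2]
force: [0.2, 0.2, -1.6]
gripper_width: 15.5
t=54.45 at [531.8  88.2 246.9] rot [ 1.8e+02 -8.0e-02  7.2e+00] w=15.5 F=[ 0.2  0.2 -1.6]
tilt fix (world rx,ry deg): -0.00 -0.08
turn tool z total 0.0000 rad: 1 x 0.0000
then shift x -0.0004 y 0.0001 m: 1 x [-0.0004, 0.0001]; z 0.0244
[233. 198.] 618.4 98.8 44.0 16.1 6.7 69.9 108
[239. 259.] 455.4 81.2 66.7 11.0 4.7 69.1 105
```

View pics/s8.png

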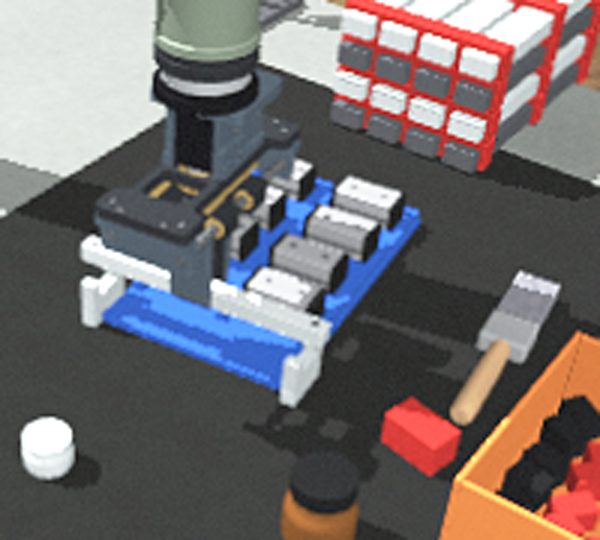

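Seen from the scene camera, the bar is lined up just above both notches (crop (95,255) and (310,330)). Continuing down slowly.

```bash
python3 -m jog '[[0.005,-0.0004,0.0001,0.006,0,0,0],[0.005,0,0,0.004,0,0,0],[0.005,0,0,0.003,0,0,0],[0.005,0,0,0,0,0,0]]'; python3 -m jog '[[0.005,0,0,0.003,0,0,0],[0.005,0,0,0.002,0,0,0],[0.005,0,0,0,0,0,0]]'
```

```text
time_s: 55.05
ee_pos: [531.1, 88.1, 232.8]
ee_rot: [180.0, 0.0, 7.2]
force: [0.4, -0.4, -1.1]
gripper_width: 15.4
time_s: 55.42
ee_pos: [531.1, 88.0, 228.0]
ee_rot: [180.0, 0.0, 7.2]
force: [0.7, 0.0, -1.2]
gripper_width: 15.5
```

```bash
python3 -m jog '[[0.005,0,0,0.002,0,0,0],[0.005,0,0,0.001,0,0,0],[0.005,0,0,0,0,0,0]]'
```

```text
time_s: 55.8
ee_pos: [531.1, 88.1, 225.1]
ee_rot: [180.0, 0.0, 7.2]
force: [-0.3, -0.6, -1.9]
gripper_width: 15.8
```

```bash
python3 -m jog '[[0.005,0,0,0.0015,0,0,0],[0.005,0,0,0,0,0,0],[0.005,0,0,0.001,0,0,0],[0.005,0,0,0,0,0,0]]'
```

```text
time_s: 56.3
ee_pos: [531.1, 88.0, 222.6]
ee_rot: [180.0, 0.0, 7.2]
force: [0.0, 0.3, -2.0]
gripper_width: 15.7
```

```bash
python3 -m jog '[[0.005,0,0,0.0005,0,0,0],[0.005,0,0,0,0,0,0]]'; python3 -m jog '[[0.03,0,0,0,0,0,0],[0.03,0,0,0,0,0,0],[0.03,0,0,0,0,0,0],[0.03,0,0,0,0,0,0]]'
python3 -m jog '[[0.03,0,0,-0.01,0,0,0],[0.03,0,0,-0.02,0,0,0],[0.03,0,0,-0.04,0,0,0],[0.03,0,0,-0.04,0,0,0],[0.03,-0.04,0.04,-0.02,0,0,0],[0.03,-0.04,0.04,0,0,0,0],[0.03,-0.04,0.04,0,0,0,0],[0.03,-0.02,0.04,0,0,0,0],[0.03,0,0.04,0,0,0,0],[0.03,0,0.04,0,0,0,0],[0.03,0,0.04,0,0,0,0],[0.03,0,0,0,0,0,0]]'
python3 - <<'E'
from h import *
w=cloud(vision.grab_frame("top"))
for r in rects(w,22,70,(380,760,-600,400)): print(*r)
print("bar?")
for r in rects(w,35,70,(380,680,30,140)): print(*r)
f=vision.grab_frame("scene"); cv2.imwrite("pics/s9.png",f["color"]);im=f["color"][120:220,240:370]; cv2.imwrite("pics/s9b.png",cv2.resize(im,None,fx=5,fy=5,interpolation=cv2.INTER_CUBIC))
print(status.state()["ee_pos"])
E
```

```text
time_s: 56.55
ee_pos: [531.2, 88.1, 222.3]
ee_rot: [180.0, -0.0, 7.2]
force: [0.5, -0.1, -0.5]
gripper_width: 15.6
time_s: 57.05
ee_pos: [531.2, 88.0, 222.3]
ee_rot: [180.0, -0.0, 7.2]
force: [0.3, -0.4, 0.3]
gripper_width: 29.6
time_s: 58.55
ee_pos: [427.6, -209.3, 352.9]
ee_rot: [179.9, -0.1, 7.0]
force: [-0.2, -0.6, 0.1]
gripper_width: 30.1
[438. 149.] 755.9 -456.1 148.8 7.9 -89.9 43.8 185
[480. 149.] 758.8 -570.6 56.9 2.1 89.7 47.2 49
[236. 158.] 734.1 96.5 50.1 30.3 -11.8 30.2 199
[278. 163.] 717.5 -21.7 48.6 46.7 -45.2 59.5 292
[341. 161.] 727.5 -194.2 99.2 20.5 78.6 25.0 205
[489. 201.] 618.6 -593.8 198.5 8.0 -0.0 46.7 609
[237. 231.] 531.5 87.8 218.8 46.3 7.1 44.1 625
[209. 219.] 562.6 165.9 64.1 31.3 6.8 34.3 275
[168. 224.] 548.9 280.1 64.4 32.3 7.2 34.1 288
[189. 223.] 551.1 221.3 64.9 31.4 9.0 34.6 276
[146. 226.] 541.2 337.9 64.7 33.4 9.5 34.2 284
[302. 234.] 525.0 -87.4 34.8 32.9 -44.9 28.5 135
[192. 252.] 473.0 213.4 42.4 31.7 6.2 35.0 189
[171. 255.] 465.5 269.5 42.4 31.5 9.5 34.5 187
[149. 257.] 459.8 328.8 41.8 32.9 5.4 34.3 190
bar?
[237. 231.] 531.4 88.1 218.9 16.3 7.2 44.6 501
[240. 196.] 626.5 81.5 11.6 10.3 6.7 41.1 20
[ 427.13900222 -207.15054885  352.5117648 ]
```

View pics/s9b.png

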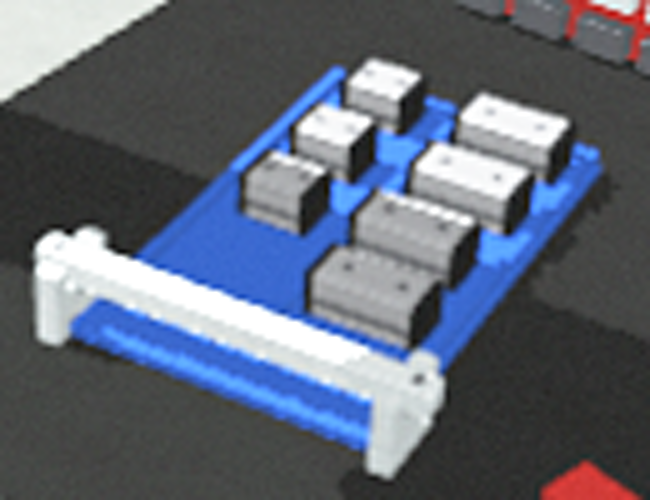

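View pics/s9.png

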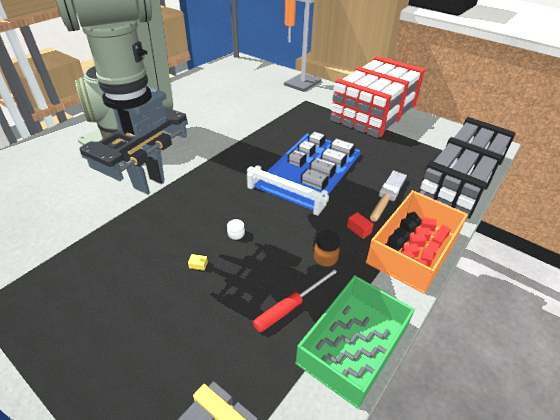

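The bar sits in both notches (crop (60,260) and (410,380)), all five carriages lie flat in their rows and the bystanders haven't moved. I'll hold still briefly, then hand in.

```bash
python3 -m jog '[[0.03,0,0,0,0,0,0],[0.03,0,0,0,0,0,0],[0.03,0,0,0,0,0,0],[0.03,0,0,0,0,0,0]]'; python3 -c "
from workcell import ticket
print(ticket.job_done())"
```

```text
time_s: 59.15
ee_pos: [427.4, -207.0, 352.3]
ee_rot: [180.0, -0.0, 7.2]
force: [0.4, -0.7, 0.8]
gripper_width: 30.2
the job is handed in; nothing more can be done
None
```

The pallet is loaded and the job was handed in at about 59 s. No verdict came back. Five carriages were on the bench, and all are now in their rows: three long ones in the far row and two short ones in the near row. The retaining bar was laid last.

**Carriages:** In the last top picture each lies flat on the row floor. All are square to the row within about 3°, spaced 56–59 mm apart and within about 5 mm of the row's middle.

**Bar:** Its centre is at (531.4, 88.1) mm against my estimate of (531.3, 87.8) mm for the notch centre. Its yaw is 7.2°, the same as the pallet's, and its top face is at about 44 mm, as expected when it rests on the notch floors.

**Bystanders:** The tin, jar, red block and screwdriver measured where they started, within a few millimetres. The end cap and brush I checked only by eye, and they look unmoved. The gripper was clear of everything at the end.

**What didn't go smoothly:**
- **Knocked carriage:** One long carriage was knocked about 5 cm aside during the run. I located it again before picking it up.
- **Unexpected contact:** While lowering the second long carriage, the wrist felt about 8–9 N sooner than expected, for a reason I didn't find. I lifted it, checked it was still level and lowered it again. It ended about 5 mm off the row's middle, within the 20 mm limit.

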